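# Weigh the vials and punch the record

### The job

Set coloured weights one after another on the empty right pan of the balance until it floats level with the amber vials on the left pan. Then record the weights used: take the centre punch from its holder and press it straight down on the plug of the same colour in the record plate until the hidden spring snaps through and the plug is driven in, once for each weight on the pan and for no other. Stand the punch back in its holder, leave the weights used on the pan and the others standing on the worktop, and do not disturb the vials or the timer, beaker and dropper bottle.

Things in the scene. Friction and masses are not known exactly. Their poses are not given: they have to be found in the camera images.
- load_pan_top (a point): the left pan of a white two-pan balance, a steel tray 204 mm (its x) by 80 mm (its y), carrying two or three amber vials; centre of its upper face. The pan stays horizontal and moves only up and down; its x axis runs away from the robot
- weight_pan_top (a point): the right pan of the balance, empty at the start, same size (a low 3 mm lip is only drawn); centre of its upper face, 80 mm above the worktop when level, with x and y along the tray's long and short sides. The two pans are 190 mm apart; a grey dial 125 mm high with a red pointer stands between them
- weight_pan (a joint): height of the right (weight) pan in m against level: +0.012 fully up (load too heavy, as at the start), 0 level (red pointer at the green mark), -0.012 fully down. A difference of one weight drives it all but to its stop; it settles in about 1 s. The left pan moves oppositely
- vial_1_mid (a point): amber vial with black cap, 28 mm across and 62 mm high, standing on the left pan; its middle, half-way up. Vials look alike, but each weighs about as much as one or as two of the coloured weights, which cannot be seen. One may be absent
- vial_2_mid (a point): amber vial with black cap, 28 mm across and 62 mm high, standing on the left pan; its middle, half-way up. Vials look alike, but each weighs about as much as one or as two of the coloured weights, which cannot be seen. One may be absent
- vial_3_mid (a point): amber vial with black cap, 28 mm across and 62 mm high, standing on the left pan; its middle, half-way up. Vials look alike, but each weighs about as much as one or as two of the coloured weights, which cannot be seen. One may be absent
- weight_red_mid (a point): weight with red knob, 80 g (all five weights weigh the same): aluminium cylinder 36 mm across and 32 mm high with a red band, narrow neck, and on top a round red knob 20 mm across from 40 to 70 mm above its underside, by which it is lifted; this point is on its axis, 35 mm above its underside (20 mm below the knob's middle)
- weight_blue_mid (a point): weight with blue knob, 80 g (all five weights weigh the same): aluminium cylinder 36 mm across and 32 mm high with a blue band, narrow neck, and on top a round blue knob 20 mm across from 40 to 70 mm above its underside, by which it is lifted; this point is on its axis, 35 mm above its underside (20 mm below the knob's middle)
- weight_green_mid (a point): weight with green knob, 80 g (all five weights weigh the same): aluminium cylinder 36 mm across and 32 mm high with a green band, narrow neck, and on top a round green knob 20 mm across from 40 to 70 mm above its underside, by which it is lifted; this point is on its axis, 35 mm above its underside (20 mm below the knob's middle)
- weight_yellow_mid (a point): weight with yellow knob, 80 g (all five weights weigh the same): aluminium cylinder 36 mm across and 32 mm high with a yellow band, narrow neck, and on top a round yellow knob 20 mm across from 40 to 70 mm above its underside, by which it is lifted; this point is on its axis, 35 mm above its underside (20 mm below the knob's middle)
- weight_white_mid (a point): weight with white knob, 80 g (all five weights weigh the same): aluminium cylinder 36 mm across and 32 mm high with a white band, narrow neck, and on top a round white knob 20 mm across from 40 to 70 mm above its underside, by which it is lifted; this point is on its axis, 35 mm above its underside (20 mm below the knob's middle)
- record_plate: loose aluminium record plate, 60 mm (x) by 166 mm (y) by 18 mm thick, lying on the worktop, with a row of five square wells 14 mm wide, 30 mm apart along its y, each with a coloured plug of soft metal 4 mm below the plate's top and colour patches beside it: red at y +60 mm, blue +30, green 0, yellow -30, white -60 (plug tops 14 mm above the underside); origin at the centre of its underside
- plug_red (a joint): how far the red plug has been sunk, m: 0 untouched, 0.004 fully sunk. It yields only to about 14 N, more than the punch's spring gives before it snaps, and stays sunk for good
- plug_blue (a joint): how far the blue plug has been sunk, m: 0 untouched, 0.004 fully sunk. It yields only to about 14 N, more than the punch's spring gives before it snaps, and stays sunk for good
- plug_green (a joint): how far the green plug has been sunk, m: 0 untouched, 0.004 fully sunk. It yields only to about 14 N, more than the punch's spring gives before it snaps, and stays sunk for good
- plug_yellow (a joint): how far the yellow plug has been sunk, m: 0 untouched, 0.004 fully sunk. It yields only to about 14 N, more than the punch's spring gives before it snaps, and stays sunk for good
- plug_white (a joint): how far the white plug has been sunk, m: 0 untouched, 0.004 fully sunk. It yields only to about 14 N, more than the punch's spring gives before it snaps, and stays sunk for good
- punch_mid (a point): brass spring-loaded centre punch with red cap, 115 mm long, standing upright in its holder, z axis up along the punch; this point is on its axis 56 mm above the point of its tip. Grip the round shaft, 18 mm across, from 48 to 112 mm above the tip's point; below it is a collar 40 mm across and 6 mm thick (42 to 48 mm above the point) that takes the thrust of the fingers, then the nose 16 mm across, and the 6 mm tip, which stands out 20 mm
- punch_tip (a joint): how far the punch's tip is pushed in, m: 0 out, 0.0085 fully in. The spring resists up to about 10 N at 3 mm, then snaps through (its force falls to 2 or 3 N) and the tip is solid at 8.5 mm, so that the thrust then goes straight into the plug; the tip comes out again when lifted
- holder_mouth (a point): black block on a steel foot, 66 mm square and 48 mm high, with a 28 mm square hole through it; centre of the hole's mouth, on its top. The punch hangs in it upright, its collar resting on the top (its middle point 14 mm above the mouth)
- bystander_timer: white lab timer, 64 x 62 x 19 mm, lying flat; not to be disturbed
- bystander_beaker: small clear beaker, 56 mm across, 70 mm high; not to be disturbed
- bystander_dropper: dropper bottle with red cap, 26 mm across, 62 mm high; not to be disturbed

How it is judged:
By the outcome, as a careful person would: the job done as asked, in the order asked, and still so for the second after the job is handed in, with the robot touching nothing.
Of vial_1, vial_2, vial_3 only 2 to 3 are there at a start; the rules pass over those that are not, and their reading is None.
At some moment in a run one of record_plate may be knocked a few centimetres aside while the robot is not near it.
It also fails if it takes over 210 s, if anything falls off the work surface, if the arm or the gripper's body presses on something with over 40 N, if the wrist force passes 120 N, or if a joint passes its speed limit or range.

### The arm

A 6-joint arm with a two-finger parallel gripper is mounted at the origin on a cart in front of the work surface, level with it; the furniture and walls round the work are solid. World frame = base frame: x ahead of the robot, y to its left, z up, the work surface at z = 0. Lengths are in m, angles in degrees, forces in N, time in s.
With the tool pointing down it reaches from about 0.4 to 0.825 m from the base axis. Payload 7 kg.
Tool frame: the origin (TCP) lies on the centre line of the jaws, within the pads' length; the fingertips stand 22 mm ahead of it and the grasp point (between the pads) lies 3 mm ahead of it; z points along the fingers, y is the line along which they close (so a half turn about z gives the same grasp; the last joint's range is limited). The gripper opens to 88 mm and grips with 3 to 60 N. Pads are 19 mm wide; open, the fingers measure 130 mm over their backs; the gripper's body (78 mm by 193 mm) begins 47 mm behind the grasp point.
Start: joints at [-59.696, 20.546, 0.682, 0, -70.136, -16.507], TCP at [0.161, -0.656, 0.249] pointing down, gripper open.
Joint ranges: [-176.03, 176.03], [-82.01, 121.73], [-58.28, 71.71], [-173.87, 95.51], [-174.79, -0.11], [-173.66, 173.66]. Speed limits (degrees/s): [136.94, 136.94, 172.46, 180, 180, 180].

### API

Orientations are given as [roll, pitch, yaw] about the fixed x, y, z axes, in that order (R = Rz(yaw) Ry(pitch) Rx(roll)).
In Python, from plant import get_state, cams, r gives the robot as it stands.
- The arm moves only by the tool apply_moves, never from a script. Its argument "targets" is a list of rows, each an object with "dp": the shift along the world's x, y, z in m, a list of three; "yaw": the turn about the world's z in degrees. In form: [{"dp": [x, y, z], "yaw": yaw}, ...]. A call has 1 to 20 rows; each row is the pose to reach, as a shift and turn from the pose commanded when the call began; what a row does not reach only later rows make up. A row lasts 1/12 s, in which the tool goes at most 41.7 mm and 7.16 degrees, less where a joint would pass 70% of its speed; a pose out of reach is approached as far as the arm can. A call with a gripper value outside its range is refused whole. "grip" is the gripper command: -1 is fully open, 1 is shut, values between are in proportion, set as the call begins (left out, the last holds). The fingers move at their own pace and stop on an object; "squeeze" is the grip in N (left out, the last holds). Time passes only in rows, so rows that repeat a pose let the fingers close. It gives the time, the measured TCP pose, the force, the opening and the grip force at its end, in the units of the state.
- get_state(): the state, without advancing time (a new reading comes with each control period).
- cams.capture(name): name is "scene" or "top" or "wrist"; returns a dict with "image" (480x640x3 uint8, red, green, blue), "range_z" (480x640 float32, m along the optical axis (not along the pixel's ray), 0 where there is no reading), "fx", "fy", "cx", "cy" (pixels), "k1" (the pictures are not rectified: a ray, as slopes to the right and down, at radius r is drawn at 1 + k1 r^2 times it, then the intrinsics apply), "R" (3x3) and "t" (3): a world point X has camera coordinates R X + t; the wrist camera has in their place "T_tool_cam" (4x4, takes a point from camera to tool coordinates, whose origin is the TCP and whose axes are the flange's). Camera axes: x right, y down, z forward; pixel columns grow to the right and rows downward; lengths in m; the calibration is good to about 2 mm. A picture is of the moment at which its call begins: read the wrist's pose just before it.
- r.close_job(): hands the job in; it is judged then, once.
The state is a dict: "time_s": time; "joints": joint angles; "qd": joint speeds; "joint_torque": joint torques, N m; "tcp_pos": TCP position; "eef_rot": TCP orientation; "contact_force": force on the tool from outside, world axes, zero at the start; "moment": the same for the moment, N m; "gripper_width": finger opening in m; "gripper_force": force on a finger pad.
Only numpy, scipy, OpenCV 4.12 (cv2) and the standard library are available. Lean on these libraries where they do the work, as an engineer would, in place of code of your own. Each camera call takes 0.05 s, during which the arm holds its last target. There are 200 camera calls.

## Working session

There is one attempt and no reset: what is moved stays moved. The work goes in short steps, Python scripts to look and compute and a tool call to move; the robot and the scene stay as the last step left them, time stands still between calls to the robot, and variables do not carry over. Pictures are saved under pics/ and viewed, at most 14 in all, crops included, and the job is handed in when it is done.

Besides the shell and the picture viewer there is one more tool, called after "Call:" in YAML: its name, and indented under it one key for each argument. apply_moves: Moves the arm, as the interface text tells. Its arguments: {"type":"object","properties":{"targets":{"type":"array","items":{"type":"object","properties":{"dp":{"type":"array","items":{"type":"number"}},"yaw":{"type":"number"}}}},"grip":{"type":"number"},"squeeze":{"type":"number"}},"required":["targets"]}

```bash
mkdir -p pics; ls; cat > h.py <<'E'
import numpy as np, cv2
from plant import get_state, cams, r
from scipy.spatial.transform import Rotation as Ro
def cap(n):
    s=get_state(); c=cams.capture(n); 
    if 'R' not in c:
        T=np.eye(4); T[:3,:3]=Ro.from_euler('xyz',s['eef_rot'],degrees=True).as_matrix(); T[:3,3]=s['tcp_pos']
        W=np.linalg.inv(T@c['T_tool_cam']); c['R']=W[:3,:3]; c['t']=W[:3,3]
    return c
def slopes(c,uv):
    uv=np.atleast_2d(np.float64(uv)); d=(uv-[c['cx'],c['cy']])/[c['fx'],c['fy']]
    u=d.copy()
    for _ in range(15): u=d/(1+c['k1']*(u**2).sum(1,keepdims=True))
    return u
def onplane(c,uv,z):
    u=slopes(c,uv); R=np.array(c['R']);t=np.array(c['t'])
    d=np.c_[u,np.ones(len(u))]@R; o=-R.T@t
    return o+d*((z-o[2])/d[:,2])[:,None]
def cloud(c):
    v,u=np.mgrid[0:480,0:640]; uv=np.c_[u.ravel(),v.ravel()]; s=slopes(c,uv); z=c['range_z'].ravel()[:,None]
    P=(np.c_[s,np.ones(len(s))]*z-np.array(c['t']))@np.array(c['R']); P[z[:,0]==0]=np.nan
    return P.reshape(480,640,3)
def proj(c,X):
    q=np.array(c['R'])@np.array(X)+c['t']; s=q[:2]/q[2]; s=s*(1+c['k1']*(s@s)); return s*[c['fx'],c['fy']]+[c['cx'],c['cy']]
def save(c,n): cv2.imwrite('pics/'+n+'.png',c['image'][:,:,::-1])
E
python3 - <<'E'
from h import *
print(get_state())
for n in ['scene','top']:
    c=cap(n); save(c,n+'0'); R=np.array(c['R']); print(n,-R.T@np.array(c['t']),R[2],c['fx'],c['k1'])
E
```

```text
pics
{'time_s': 0.0, 'joints': array([-5.96976742e+01,  2.05920284e+01,  6.32475775e-01, -2.01997255e-02,
       -7.01347099e+01, -1.65057113e+01]), 'qd': array([ 0.0126042 ,  0.03588345,  0.02568701,  0.00528002, -0.06980706,
       -0.05078403]), 'joint_torque': array([ 4.61365380e-04, -5.82717669e+01,  2.93075502e+01,  6.99775457e+00,
        7.14180715e-03, -1.42519734e-04]), 'tcp_pos': array([ 0.16082447, -0.65508963,  0.24760584]), 'eef_rot': array([ 1.79904226e+02, -8.57734115e-03, -1.66210258e+02]), 'contact_force': array([-0.30364871, -0.13883886, -1.16498265]), 'moment': array([ 0.00504975, -0.02211234,  0.02945169]), 'gripper_force': 0.0, 'gripper_width': 0.08759537691025324}
scene [-0.08819061  1.01254117  0.84072513] [ 0.48705119 -0.70637623 -0.51362803] 608.0869705161717 -0.16826935047452063
top [ 0.36986584 -0.01802027  1.49794881] [ 0.15649214  0.02244322 -0.98742418] 487.12512783974586 -0.11524900622168012
```

View pics/top0.png

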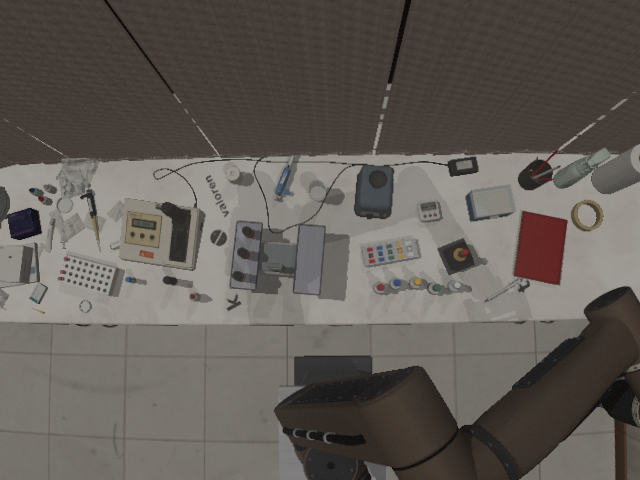

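View pics/scene0.png

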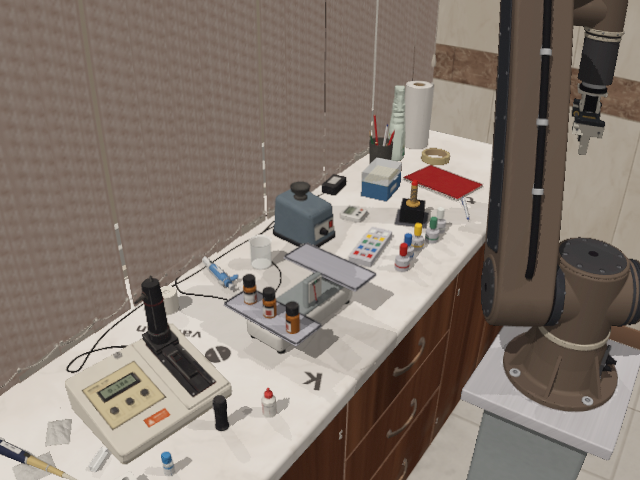

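The top view shows three vials (~240,250), the right pan (~310,259), the plate (~391,252), weights in a row at y≈286 px (red 379, blue 396, yellow 417, green 435, white 457), and the punch and holder (~460,254).

```bash
cat > meas.py <<'E'
from h import *
def blob(P,m):
    q=P[m]; return np.nanmedian(q,0).round(4), (np.nanmax(q,0)-np.nanmin(q,0)).round(3), m.sum()
if __name__=='__main__':
    c=cap('top'); P=cloud(c); hsv=cv2.cvtColor(c['image'],cv2.COLOR_RGB2HSV)
    Z=P[...,2]; v,u=np.mgrid[0:480,0:640]
    for n,(x,y) in dict(red=(379,288),blue=(396,283),yellow=(417,283),green=(435,288),white=(457,286)).items():
        m=(abs(u-x)<9)&(abs(v-y)<9)&(Z>0.062); print(n,blob(P,m))
    m=(abs(u-310)<25)&(abs(v-259)<45)&(Z>0.07)&(Z<.115)
    print('pan',blob(P,m)); pts=np.argwhere(m)[:,::-1].astype(np.float32)
    def rect(m,z):
        cs,_=cv2.findContours(m.astype(np.uint8),0,2); k=max(cs,key=cv2.contourArea)
        X=onplane(c,k[:,0],z)[:,:2]; return cv2.minAreaRect((X*1000).astype(np.float32))
    print(rect(m,np.nanmedian(Z[m])))
    m=(abs(u-391)<36)&(abs(v-252)<25)&(Z>0.010)&(Z<.03); print('plate',blob(P,m),rect(m,.018))
    m=(abs(u-460)<22)&(abs(v-254)<22)&(Z>0.04)&(Z<.052); print('holder',blob(P,m),rect(m,.048))
    m=(abs(u-460)<22)&(abs(v-254)<22)&(Z>0.10); print('punch',blob(P,m))
    m=(abs(u-460)<22)&(abs(v-254)<22)&(Z>0.06); print('punch',blob(P,m))
    im=cv2.resize(c['image'][150:310,225:485],None,fx=3,fy=3,interpolation=2); cv2.imwrite('pics/crop.png',im[:,:,::-1])
    for s in range(150,310,200): pass
    # heights of obstacles
    m=(Z>0.02)&(u>225)&(u<485)&(v>150)&(v<320)
    n,l,st,ce=cv2.connectedComponentsWithStats(m.astype(np.uint8))
    for i in range(1,n):
        if st[i,4]>25: q=P[l==i]; print(ce[i].round(),q.min(0).round(3),q.max(0).round(3))
E
python3 meas.py
```

```text
red (array([ 0.4455, -0.1494,  0.0703]), array([0.015, 0.015, 0.015]), np.int64(33))
blue (array([ 0.4571, -0.1977,  0.0686]), array([0.018, 0.018, 0.013]), np.int64(40))
yellow (array([ 0.4591, -0.2561,  0.0678]), array([0.018, 0.018, 0.017]), np.int64(35))
green (array([ 0.4406, -0.3131,  0.0694]), array([0.018, 0.021, 0.014]), np.int64(38))
white (array([ 0.446 , -0.3734,  0.0692]), array([0.018, 0.014, 0.01 ]), np.int64(30))
pan (array([0.525 , 0.059 , 0.0924]), array([0.206, 0.094, 0.02 ]), np.int64(1928))
((526.331787109375, 59.088523864746094), (80.25222778320312, 204.63088989257812), 84.8735580444336)
plate (array([ 0.5532, -0.1827,  0.0181]), array([0.122, 0.21 , 0.018]), np.int64(1023)) ((553.1359252929688, -182.28131103515625), (61.124046325683594, 166.66354370117188), 9.2532377243042)
holder (array([ 0.5366, -0.3858,  0.0477]), array([0.081, 0.084, 0.012]), np.int64(314)) ((538.5153198242188, -389.06524658203125), (66.18565368652344, 67.18412780761719), 21.722183227539062)
punch (array([ 0.5374, -0.3873,  0.1186]), array([0.015, 0.019, 0.022]), np.int64(37))
punch (array(
[... 274 characters left out ...]
 ] [0.848 0.172 0.034]
[375. 191.] [ 0.651 -0.2    0.02 ] [ 0.801 -0.08   0.152]
[233. 175.] [0.776 0.278 0.02 ] [0.821 0.321 0.055]
[317. 188.] [0.717 0.008 0.02 ] [0.772 0.063 0.079]
[476. 204.] [ 0.645 -0.478  0.021] [ 0.735 -0.428  0.091]
[278. 257.] [0.423 0.012 0.021] [0.648 0.299 0.14 ]
[458. 255.] [ 0.497 -0.432  0.021] [ 0.579 -0.348  0.123]
[372. 250.] [ 0.546 -0.148  0.02 ] [ 0.571 -0.114  0.028]
[396. 283.] [ 0.441 -0.214  0.021] [ 0.475 -0.181  0.077]
[415. 282.] [ 0.441 -0.274  0.02 ] [ 0.474 -0.239  0.079]
[454. 285.] [ 0.43  -0.39   0.021] [ 0.463 -0.357  0.074]
[379. 287.] [ 0.427 -0.166  0.021] [ 0.46  -0.132  0.079]
[434. 288.] [ 0.422 -0.332  0.021] [ 0.458 -0.296  0.077]
```

View pics/crop.png

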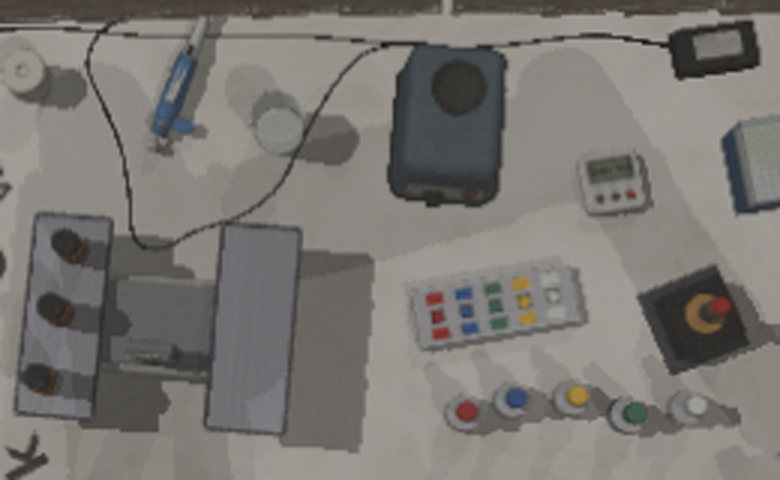

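The crop confirms the weight order, and the plate colours run red to white from left to right. Sizes and heights match the given ones, so I'm going to the red weight.

Call:
apply_moves:
  targets:
    - {"dp": [0.2835, 0.507, -0.03], "yaw": 76}
    - {"dp": [0.2835, 0.507, -0.03], "yaw": 76}
    - {"dp": [0.2835, 0.507, -0.03], "yaw": 76}
    - {"dp": [0.2835, 0.507, -0.03], "yaw": 76}
    - {"dp": [0.2835, 0.507, -0.03], "yaw": 76}
    - {"dp": [0.2835, 0.507, -0.03], "yaw": 76}
    - {"dp": [0.2835, 0.507, -0.03], "yaw": 76}
    - {"dp": [0.2835, 0.507, -0.03], "yaw": 76}
    - {"dp": [0.2835, 0.507, -0.03], "yaw": 76}
    - {"dp": [0.2835, 0.507, -0.03], "yaw": 76}
    - {"dp": [0.2835, 0.507, -0.03], "yaw": 76}
    - {"dp": [0.2835, 0.507, -0.03], "yaw": 76}
    - {"dp": [0.2835, 0.507, -0.03], "yaw": 76}
    - {"dp": [0.2835, 0.507, -0.03], "yaw": 76}
    - {"dp": [0.2835, 0.507, -0.03], "yaw": 76}
    - {"dp": [0.2835, 0.507, -0.03], "yaw": 76}
    - {"dp": [0.2835, 0.507, -0.03], "yaw": 76}
    - {"dp": [0.2835, 0.507, -0.03], "yaw": 76}
    - {"dp": [0.2835, 0.507, -0.03], "yaw": 76}
  grip: 0
  squeeze: 15

```text
time_s: 1.73
tcp_pos: [0.4439, -0.1495, 0.2185]
eef_rot: [180.0, 0.0, -90.3]
contact_force: [0.1, -0.3, -0.5]
gripper_width: 0.0442
gripper_force: 0.0
```

```bash
python3 - <<'E'
from h import *
c=cap('wrist'); save(c,'w1'); hsv=cv2.cvtColor(c['image'],cv2.COLOR_RGB2HSV); P=cloud(c)
for X in [(.4445,-.149,.07),(.4575,-.197,.07),(.5531,-.1823,.018)]: print(proj(c,X).round())
H,S,V=cv2.split(hsv); 
for n,m in dict(red=(S>120)&((H<8)|(H>172)),blue=(S>120)&(H>100)&(H<130),yel=(S>120)&(H>18)&(H<32),green=(S>90)&(H>50)&(H<90)).items():
    k,l,st,ce=cv2.connectedComponentsWithStats(m.astype(np.uint8))
    for i in range(1,k):
        if st[i,4]>80:
            q=P[l==i]; z=np.nanmedian(q[:,2]); print(n,st[i,4],ce[i].round(),np.nanmedian(q,0).round(4),onplane(c,ce[i],z).round(4),onplane(c,ce[i],.014 if z<.025 else .07).round(4))
E
```

```text
[315. 240.]
[298. 178.]
[195. 191.]
red 134 [36.  8.] [ 0.6661 -0.3272  0.0173] [[ 0.6663 -0.3272  0.0173]] [[ 0.6685 -0.3283  0.014 ]]
red 521 [317. 238.] [ 0.4432 -0.1504  0.0688] [[ 0.4431 -0.1505  0.0688]] [[ 0.4431 -0.1508  0.07  ]]
red 209 [230. 250.] [ 0.5242 -0.1273  0.0179] [[ 0.5243 -0.1274  0.0179]] [[ 0.5252 -0.1264  0.014 ]]
red 206 [193. 256.] [ 0.5599 -0.1216  0.0177] [[ 0.5599 -0.1216  0.0177]] [[ 0.5612 -0.1206  0.014 ]]
red 136 [213. 252.] [ 0.5423 -0.124   0.0132] [[ 0.5423 -0.1242  0.0132]] [[ 0.5421 -0.1245  0.014 ]]
blue 472 [301. 177.] [ 0.4552 -0.1977  0.0689] [[ 0.4553 -0.1975  0.0689]] [[ 0.4552 -0.1976  0.07  ]]
blue 207 [223. 219.] [ 0.5291 -0.1567  0.0176] [[ 0.5292 -0.157   0.0176]] [[ 0.5301 -0.1563  0.014 ]]
blue 140 [205. 221.] [ 0.547  -0.154   0.0131] [[ 0.5471 -0.154   0.0131]] [[ 0.5469 -0.1542  0.014 ]]
blue 199 [185. 225.] [ 0.5646 -0.1511  0.0178] [[ 0.5646 -0.1511  0.0178]] [[ 0.5659 -0.1503  0.014 ]]
yel 656 [298.  94.] [ 0.4565 -0.256   0.0687] [[ 0.4566 -0.2559  0.0687]] [[ 0.4565 -0.2557  0.07  ]]
yel 261 [207. 152.] [ 0.5389 -0.2162  0.01
[... 181 characters left out ...]
 [ 0.5566 -0.2136  0.0131] [[ 0.5567 -0.2135  0.0131]] [[ 0.5564 -0.2135  0.014 ]]
yel 785 [203. 329.] [ 0.4689 -0.18    0.2799] [[ 0.4687 -0.1794  0.2799]] [[ 0.5395 -0.0726  0.07  ]]
yel 791 [429. 329.] [ 0.419  -0.1796  0.2797] [[ 0.4191 -0.179   0.2797]] [[ 0.3495 -0.0716  0.07  ]]
yel 5002 [405. 382.] [ 0.4207 -0.1719  0.2887] [[ 0.4262 -0.172   0.2887]] [[ 0.3671 -0.0209  0.07  ]]
green 663 [322.  13.] [ 0.4392 -0.3078  0.068 ] [[ 0.4394 -0.3074  0.068 ]] [[ 0.4394 -0.3068  0.07  ]]
green 202 [216. 186.] [ 0.5339 -0.1866  0.0177] [[ 0.534  -0.1866  0.0177]] [[ 0.535  -0.1862  0.014 ]]
green 87 [199. 189.] [ 0.5506 -0.1828  0.0132] [[ 0.5505 -0.1833  0.0132]] [[ 0.5503 -0.1834  0.014 ]]
```

View pics/w1.png

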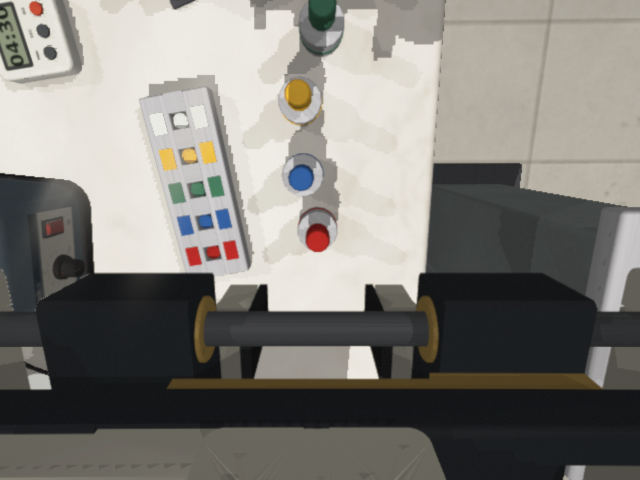

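The wrist view agrees to within 2 mm: red knob at px (317,238), world (0.4435, -0.150). Descending.

Call:
apply_moves:
  targets:
    - {"dp": [0, 0, -0.03]}
    - {"dp": [0, 0, -0.06]}
    - {"dp": [0, 0, -0.09]}
    - {"dp": [0, 0, -0.12]}
    - {"dp": [0, 0, -0.14]}
    - {"dp": [0, 0, -0.155]}
    - {"dp": [0, 0, -0.16]}
    - {"dp": [0, 0, -0.16]}
    - {"dp": [0, 0, -0.16]}

```text
$.targets[0]: bad value
```

Call:
apply_moves:
  targets:
    - {"dp": [0, 0, 0]}
    - {"dp": [0, 0, 0]}
    - {"dp": [0, 0, 0]}
    - {"dp": [0, 0, 0]}
    - {"dp": [0, 0, 0]}
    - {"dp": [0, 0, 0.03]}
    - {"dp": [0, 0, 0.07]}
    - {"dp": [0, 0, 0.11]}
    - {"dp": [0, 0, 0.14]}
    - {"dp": [0, 0, 0.14]}
  grip: 1

```text
$.targets[0]: bad value
```

Call:
apply_moves:
  targets:
    - {"dp": [0, 0, -0.03], "yaw": 0}
    - {"dp": [0, 0, -0.06], "yaw": 0}
    - {"dp": [0, 0, -0.09], "yaw": 0}
    - {"dp": [0, 0, -0.12], "yaw": 0}
    - {"dp": [0, 0, -0.14], "yaw": 0}
    - {"dp": [0, 0, -0.155], "yaw": 0}
    - {"dp": [0, 0, -0.16], "yaw": 0}
    - {"dp": [0, 0, -0.16], "yaw": 0}
    - {"dp": [0, 0, -0.16], "yaw": 0}

```text
time_s: 2.53
tcp_pos: [0.4447, -0.149, 0.0591]
eef_rot: [-180.0, -0.0, -90.2]
contact_force: [-0.0, -0.1, 1.2]
gripper_width: 0.0437
gripper_force: 0.0
```

Call:
apply_moves:
  targets:
    - {"dp": [0, 0, 0], "yaw": 0}
    - {"dp": [0, 0, 0], "yaw": 0}
    - {"dp": [0, 0, 0], "yaw": 0}
    - {"dp": [0, 0, 0], "yaw": 0}
    - {"dp": [0, 0, 0], "yaw": 0}
    - {"dp": [0, 0, 0.03], "yaw": 0}
    - {"dp": [0, 0, 0.07], "yaw": 0}
    - {"dp": [0, 0, 0.11], "yaw": 0}
    - {"dp": [0, 0, 0.14], "yaw": 0}
    - {"dp": [0, 0, 0.14], "yaw": 0}
  grip: 1

```text
time_s: 3.37
tcp_pos: [0.4478, -0.1488, 0.2052]
eef_rot: [-179.4, -0.0, -90.1]
contact_force: [1.2, 0.7, -1.1]
gripper_width: 0.0197
gripper_force: 15.0
```

Call:
apply_moves:
  targets:
    - {"dp": [0.0815, 0.208, 0.0], "yaw": -95}
    - {"dp": [0.0815, 0.208, 0.0], "yaw": -95}
    - {"dp": [0.0815, 0.208, 0.0], "yaw": -95}
    - {"dp": [0.0815, 0.208, 0.0], "yaw": -95}
    - {"dp": [0.0815, 0.208, 0.0], "yaw": -95}
    - {"dp": [0.0815, 0.208, 0.0], "yaw": -95}
    - {"dp": [0.0815, 0.208, 0.0], "yaw": -95}
    - {"dp": [0.0815, 0.208, 0.0], "yaw": -95}
    - {"dp": [0.0815, 0.208, 0.0], "yaw": -95}
    - {"dp": [0.0815, 0.208, 0.0], "yaw": -95}
    - {"dp": [0.0815, 0.208, 0.0], "yaw": -95}
    - {"dp": [0.0815, 0.208, 0.0], "yaw": -95}
    - {"dp": [0.0815, 0.208, 0.0], "yaw": -95}
    - {"dp": [0.0815, 0.208, 0.0], "yaw": -95}
    - {"dp": [0.0815, 0.208, 0.0], "yaw": -95}
    - {"dp": [0.0815, 0.208, 0.0], "yaw": -95}

```text
time_s: 4.7
tcp_pos: [0.5257, 0.0595, 0.1984]
eef_rot: [-180.0, -0.0, 175.0]
contact_force: [0.9, -0.2, -1.1]
gripper_width: 0.0201
gripper_force: 15.0
```

```bash
python3 - <<'E'
from h import *
c=cap('wrist'); save(c,'w2'); print(get_state()['tcp_pos'])
c=cap('top'); P=cloud(c); im=c['image'][200:310,215:345]; cv2.imwrite('pics/t2.png',cv2.resize(im,None,fx=5,fy=5)[:,:,::-1])
E
```

```text
[0.52582256 0.05950682 0.19845617]
```

View pics/w2.png

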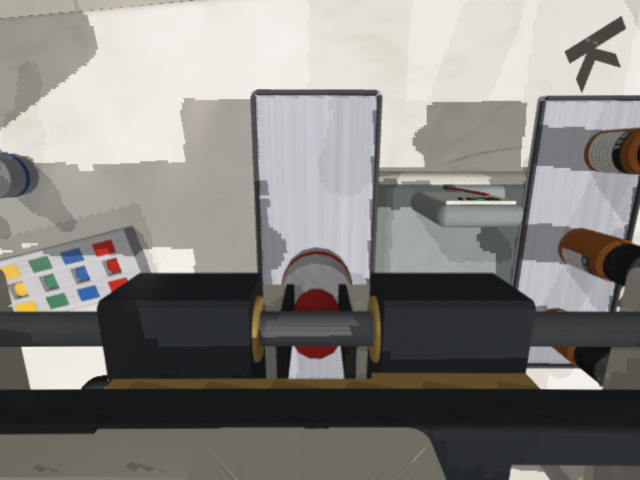

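The held red weight is over the pan's long axis, with the pan at columns 255–380, aligned. Lowering and releasing.

Call:
apply_moves:
  targets:
    - {"dp": [0, 0, -0.02], "yaw": 0}
    - {"dp": [0, 0, -0.035], "yaw": 0}
    - {"dp": [0, 0, -0.042], "yaw": 0}
    - {"dp": [0, 0, -0.045], "yaw": 0}
    - {"dp": [0, 0, -0.047], "yaw": 0}
    - {"dp": [0, 0, -0.048], "yaw": 0}
    - {"dp": [0, 0, -0.048], "yaw": 0}
    - {"dp": [0, 0, -0.048], "yaw": 0}

```text
time_s: 5.47
tcp_pos: [0.5263, 0.0597, 0.1512]
eef_rot: [180.0, 0.1, 174.8]
contact_force: [-0.2, -0.7, -0.8]
gripper_width: 0.0198
gripper_force: 15.0
```

Call:
apply_moves:
  targets:
    - {"dp": [0, 0, 0], "yaw": 0}
    - {"dp": [0, 0, 0], "yaw": 0}
    - {"dp": [0, 0, 0], "yaw": 0}
    - {"dp": [0, 0, 0], "yaw": 0}
    - {"dp": [0, 0, 0.01], "yaw": 0}
    - {"dp": [0, 0, 0.03], "yaw": 0}
    - {"dp": [0, 0, 0.06], "yaw": 0}
    - {"dp": [0, 0, 0.06], "yaw": 0}
  grip: -0.1

```text
time_s: 6.13
tcp_pos: [0.5287, 0.0601, 0.2167]
eef_rot: [179.9, 0.4, 174.9]
contact_force: [2.2, 0.0, 1.1]
gripper_width: 0.0477
gripper_force: 0.0
```

```bash
cat > bal.py <<'E'
from h import *
s=get_state(); print(s['time_s'],s['tcp_pos'],s['eef_rot'][2])
c=cap('top'); P=cloud(c)
v,u=np.mgrid[0:480,0:640]
q=P[(abs(P[...,0]-.526)<.13)&(abs(P[...,1]-.059)<.05)]; h=q[:,2]; h=h[(h>.06)&(h<.1)]; print('pan z',np.median(h),len(h))
Q=P.reshape(-1,3); k=(abs(Q[:,0]-.526)<.1)&(abs(Q[:,1]-.25)<.03)&(Q[:,2]>.06)&(Q[:,2]<.1); print('load z',np.median(Q[k,2]),k.sum())
hi=(abs(P[...,0]-.526)<.12)&(abs(P[...,1]-.059)<.045)&(P[...,2]>.125)&(P[...,2]<.17)
n,l,st,ce=cv2.connectedComponentsWithStats(hi.astype(np.uint8))
for i in range(1,n):
    if st[i,4]>8: print('knob',np.median(P[l==i],0).round(3),st[i,4])
cv2.imwrite('pics/bal.png',cv2.resize(c['image'][195:315,220:480],None,fx=3,fy=3)[:,:,::-1])
E
python3 bal.py
```

```text
6.1333 [0.52874608 0.06007429 0.21665899] 174.86444403321414
pan z 0.09245235382849108 857
load z 0.06884150169801609 104
```

Call:
apply_moves:
  targets:
    - {"dp": [-0.0705, -0.2565, 0.0], "yaw": 95}
    - {"dp": [-0.0705, -0.2565, 0.0], "yaw": 95}
    - {"dp": [-0.0705, -0.2565, 0.0], "yaw": 95}
    - {"dp": [-0.0705, -0.2565, 0.0], "yaw": 95}
    - {"dp": [-0.0705, -0.2565, 0.0], "yaw": 95}
    - {"dp": [-0.0705, -0.2565, 0.0], "yaw": 95}
    - {"dp": [-0.0705, -0.2565, 0.0], "yaw": 95}
    - {"dp": [-0.0705, -0.2565, 0.0], "yaw": 95}
    - {"dp": [-0.0705, -0.2565, 0.0], "yaw": 95}
    - {"dp": [-0.0705, -0.2565, 0.0], "yaw": 95}
    - {"dp": [-0.0705, -0.2565, 0.0], "yaw": 95}
    - {"dp": [-0.0705, -0.2565, 0.0], "yaw": 95}
    - {"dp": [-0.0705, -0.2565, 0.0], "yaw": 95}
    - {"dp": [-0.0705, -0.2565, 0.0], "yaw": 95}
    - {"dp": [-0.0705, -0.2565, 0.0], "yaw": 95}
    - {"dp": [-0.0705, -0.2565, 0.0], "yaw": 95}

```text
time_s: 7.52
tcp_pos: [0.4553, -0.197, 0.2106]
eef_rot: [180.0, 0.0, -90.4]
contact_force: [0.6, 0.5, 0.8]
gripper_width: 0.0482
gripper_force: 0.0
```

```bash
python3 bal.py
```

```text
7.5167 [ 0.45530917 -0.19697819  0.21059709] -90.40827380708075
pan z 0.09250656285298965 468
load z 0.0683876401588506 1001
```

View pics/bal.png

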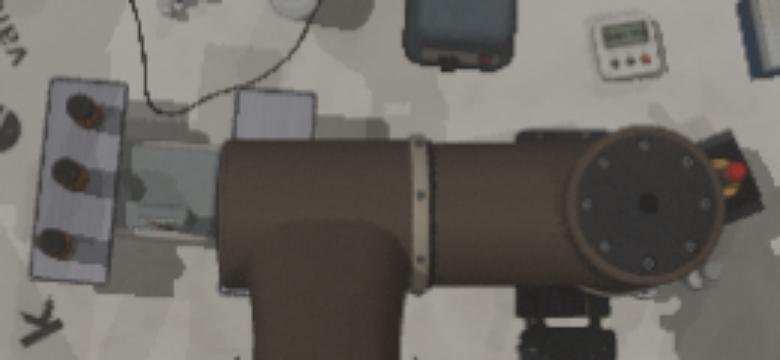

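The arm hides the pan's middle in the top view, but the far end (~275,115) reads 92 mm, so the pan is still fully up. Picking blue.

Call:
apply_moves:
  targets:
    - {"dp": [0, 0, -0.03], "yaw": 0}
    - {"dp": [0, 0, -0.06], "yaw": 0}
    - {"dp": [0, 0, -0.09], "yaw": 0}
    - {"dp": [0, 0, -0.12], "yaw": 0}
    - {"dp": [0, 0, -0.14], "yaw": 0}
    - {"dp": [0, 0, -0.15], "yaw": 0}
    - {"dp": [0, 0, -0.152], "yaw": 0}
    - {"dp": [0, 0, -0.152], "yaw": 0}
    - {"dp": [0, 0, -0.152], "yaw": 0}

```text
time_s: 8.32
tcp_pos: [0.456, -0.1971, 0.0592]
eef_rot: [-180.0, -0.0, -90.3]
contact_force: [0.4, -0.0, 0.9]
gripper_width: 0.0482
gripper_force: 0.0
```

Call:
apply_moves:
  targets:
    - {"dp": [0, 0, 0], "yaw": 0}
    - {"dp": [0, 0, 0], "yaw": 0}
    - {"dp": [0, 0, 0], "yaw": 0}
    - {"dp": [0, 0, 0], "yaw": 0}
    - {"dp": [0, 0, 0], "yaw": 0}
    - {"dp": [0, 0, 0.03], "yaw": 0}
    - {"dp": [0, 0, 0.07], "yaw": 0}
    - {"dp": [0, 0, 0.11], "yaw": 0}
    - {"dp": [0, 0, 0.14], "yaw": 0}
    - {"dp": [0, 0, 0.152], "yaw": 0}
  grip: 1

```text
time_s: 9.15
tcp_pos: [0.4573, -0.1974, 0.2156]
eef_rot: [-179.6, -0.1, -90.2]
contact_force: [0.0, -0.1, -1.3]
gripper_width: 0.0194
gripper_force: 15.0
```

Call:
apply_moves:
  targets:
    - {"dp": [0.1113, 0.253, 0.02], "yaw": -95}
    - {"dp": [0.1113, 0.253, 0.02], "yaw": -95}
    - {"dp": [0.1113, 0.253, 0.02], "yaw": -95}
    - {"dp": [0.1113, 0.253, 0.02], "yaw": -95}
    - {"dp": [0.1113, 0.253, 0.02], "yaw": -95}
    - {"dp": [0.1113, 0.253, 0.02], "yaw": -95}
    - {"dp": [0.1113, 0.253, 0.02], "yaw": -95}
    - {"dp": [0.1113, 0.253, 0.02], "yaw": -95}
    - {"dp": [0.1113, 0.253, 0.02], "yaw": -95}
    - {"dp": [0.1113, 0.253, 0.02], "yaw": -95}
    - {"dp": [0.1113, 0.253, 0.02], "yaw": -95}
    - {"dp": [0.1113, 0.253, 0.02], "yaw": -95}
    - {"dp": [0.1113, 0.253, 0.02], "yaw": -95}
    - {"dp": [0.1113, 0.253, 0.02], "yaw": -95}
    - {"dp": [0.1113, 0.253, 0.02], "yaw": -95}
    - {"dp": [0.1113, 0.253, 0.02], "yaw": -95}

```text
time_s: 10.48
tcp_pos: [0.5666, 0.056, 0.2305]
eef_rot: [-180.0, -0.0, 175.0]
contact_force: [-0.1, -0.2, 0.1]
gripper_width: 0.0196
gripper_force: 15.0
```

Call:
apply_moves:
  targets:
    - {"dp": [0, 0, -0.03], "yaw": 0}
    - {"dp": [0, 0, -0.055], "yaw": 0}
    - {"dp": [0, 0, -0.07], "yaw": 0}
    - {"dp": [0, 0, -0.076], "yaw": 0}
    - {"dp": [0, 0, -0.079], "yaw": 0}
    - {"dp": [0, 0, -0.08], "yaw": 0}
    - {"dp": [0, 0, -0.08], "yaw": 0}
    - {"dp": [0, 0, -0.08], "yaw": 0}

```text
time_s: 11.15
tcp_pos: [0.5675, 0.0563, 0.1517]
eef_rot: [180.0, 0.1, 174.8]
contact_force: [0.2, -1.1, -0.8]
gripper_width: 0.0199
gripper_force: 15.0
```

Call:
apply_moves:
  targets:
    - {"dp": [0, 0, 0], "yaw": 0}
    - {"dp": [0, 0, 0], "yaw": 0}
    - {"dp": [0, 0, 0], "yaw": 0}
    - {"dp": [0, 0, 0], "yaw": 0}
    - {"dp": [0, 0, 0.01], "yaw": 0}
    - {"dp": [0, 0, 0.03], "yaw": 0}
    - {"dp": [0, 0, 0.06], "yaw": 0}
    - {"dp": [0, 0, 0.06], "yaw": 0}
  grip: -0.1

```text
time_s: 11.82
tcp_pos: [0.5696, 0.0565, 0.2169]
eef_rot: [179.9, 0.5, 174.9]
contact_force: [1.8, -0.1, 0.9]
gripper_width: 0.0485
gripper_force: 0.0
```

Call:
apply_moves:
  targets:
    - {"dp": [-0.11, -0.31, 0.0], "yaw": 95}
    - {"dp": [-0.11, -0.31, 0.0], "yaw": 95}
    - {"dp": [-0.11, -0.31, 0.0], "yaw": 95}
    - {"dp": [-0.11, -0.31, 0.0], "yaw": 95}
    - {"dp": [-0.11, -0.31, 0.0], "yaw": 95}
    - {"dp": [-0.11, -0.31, 0.0], "yaw": 95}
    - {"dp": [-0.11, -0.31, 0.0], "yaw": 95}
    - {"dp": [-0.11, -0.31, 0.0], "yaw": 95}
    - {"dp": [-0.11, -0.31, 0.0], "yaw": 95}
    - {"dp": [-0.11, -0.31, 0.0], "yaw": 95}
    - {"dp": [-0.11, -0.31, 0.0], "yaw": 95}
    - {"dp": [-0.11, -0.31, 0.0], "yaw": 95}
    - {"dp": [-0.11, -0.31, 0.0], "yaw": 95}
    - {"dp": [-0.11, -0.31, 0.0], "yaw": 95}
    - {"dp": [-0.11, -0.31, 0.0], "yaw": 95}
    - {"dp": [-0.11, -0.31, 0.0], "yaw": 95}

```text
time_s: 13.15
tcp_pos: [0.4569, -0.2541, 0.2112]
eef_rot: [-180.0, -0.0, -90.4]
contact_force: [-0.3, 0.3, 0.6]
gripper_width: 0.048
gripper_force: 0.0
```

```bash
python3 bal.py; python3 - <<'E'
from h import *
c=cap('scene'); P=cloud(c); cv2.imwrite('pics/s3.png',cv2.resize(c['image'][180:380,200:460],None,fx=3,fy=3)[:,:,::-1])
E
```

```text
13.15 [ 0.45689732 -0.25407144  0.21115315] -90.39073049803622
pan z 0.09235526560667552 1629
load z 0.06833940809779962 993
knob [0.567 0.055 0.158] 70
knob [0.528 0.058 0.157] 75
```

View pics/s3.png

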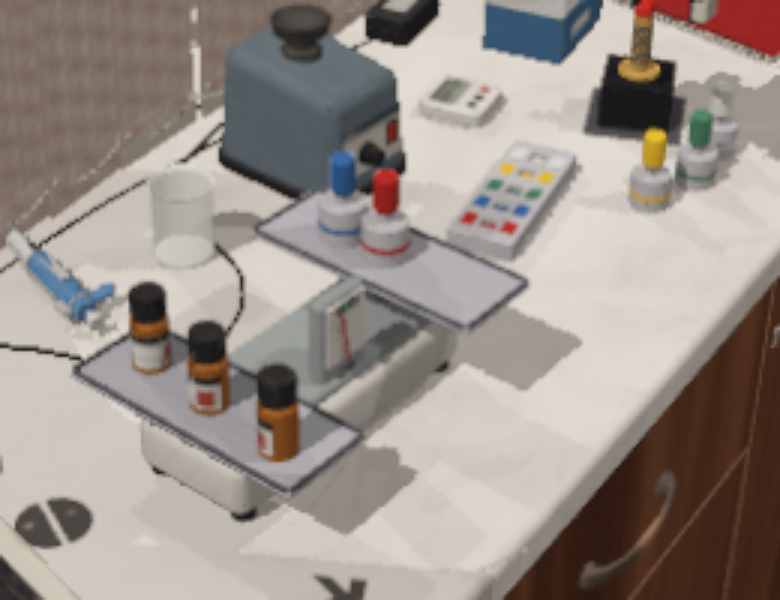

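Red and blue stand on the pan, which is still fully up. Next yellow.

Call:
apply_moves:
  targets:
    - {"dp": [0, -0.001, -0.03], "yaw": 0}
    - {"dp": [0, -0.001, -0.06], "yaw": 0}
    - {"dp": [0, -0.001, -0.09], "yaw": 0}
    - {"dp": [0, -0.001, -0.12], "yaw": 0}
    - {"dp": [0, -0.001, -0.14], "yaw": 0}
    - {"dp": [0, -0.001, -0.15], "yaw": 0}
    - {"dp": [0, -0.001, -0.152], "yaw": 0}
    - {"dp": [0, -0.001, -0.152], "yaw": 0}
    - {"dp": [0, -0.001, -0.152], "yaw": 0}

```text
time_s: 14.0
tcp_pos: [0.4578, -0.2552, 0.0598]
eef_rot: [-179.9, -0.0, -90.2]
contact_force: [0.3, -0.5, 0.9]
gripper_width: 0.0482
gripper_force: 0.0
```

Call:
apply_moves:
  targets:
    - {"dp": [0, 0, 0], "yaw": 0}
    - {"dp": [0, 0, 0], "yaw": 0}
    - {"dp": [0, 0, 0], "yaw": 0}
    - {"dp": [0, 0, 0], "yaw": 0}
    - {"dp": [0, 0, 0], "yaw": 0}
    - {"dp": [0, 0, 0.03], "yaw": 0}
    - {"dp": [0, 0, 0.07], "yaw": 0}
    - {"dp": [0, 0, 0.11], "yaw": 0}
    - {"dp": [0, 0, 0.14], "yaw": 0}
    - {"dp": [0, 0, 0.172], "yaw": 0}
  grip: 1

```text
time_s: 14.83
tcp_pos: [0.4564, -0.2549, 0.2325]
eef_rot: [-180.0, 0.0, -90.2]
contact_force: [0.6, -0.1, -1.4]
gripper_width: 0.0195
gripper_force: 15.0
```

Call:
apply_moves:
  targets:
    - {"dp": [0.0285, 0.318, 0.0], "yaw": -95}
    - {"dp": [0.0285, 0.318, 0.0], "yaw": -95}
    - {"dp": [0.0285, 0.318, 0.0], "yaw": -95}
    - {"dp": [0.0285, 0.318, 0.0], "yaw": -95}
    - {"dp": [0.0285, 0.318, 0.0], "yaw": -95}
    - {"dp": [0.0285, 0.318, 0.0], "yaw": -95}
    - {"dp": [0.0285, 0.318, 0.0], "yaw": -95}
    - {"dp": [0.0285, 0.318, 0.0], "yaw": -95}
    - {"dp": [0.0285, 0.318, 0.0], "yaw": -95}
    - {"dp": [0.0285, 0.318, 0.0], "yaw": -95}
    - {"dp": [0.0285, 0.318, 0.0], "yaw": -95}
    - {"dp": [0.0285, 0.318, 0.0], "yaw": -95}
    - {"dp": [0.0285, 0.318, 0.0], "yaw": -95}
    - {"dp": [0.0285, 0.318, 0.0], "yaw": -95}
    - {"dp": [0.0285, 0.318, 0.0], "yaw": -95}
    - {"dp": [0.0285, 0.318, 0.0], "yaw": -95}

```text
time_s: 16.17
tcp_pos: [0.485, 0.063, 0.2305]
eef_rot: [180.0, -0.0, 174.7]
contact_force: [-0.0, -0.0, -1.2]
gripper_width: 0.0196
gripper_force: 15.0
```

Call:
apply_moves:
  targets:
    - {"dp": [0, 0, -0.03], "yaw": 0}
    - {"dp": [0, 0, -0.055], "yaw": 0}
    - {"dp": [0, 0, -0.07], "yaw": 0}
    - {"dp": [0, 0, -0.076], "yaw": 0}
    - {"dp": [0, 0, -0.079], "yaw": 0}
    - {"dp": [0, 0, -0.08], "yaw": 0}
    - {"dp": [0, 0, -0.08], "yaw": 0}
    - {"dp": [0, 0, -0.08], "yaw": 0}

```text
time_s: 16.83
tcp_pos: [0.4859, 0.0633, 0.1515]
eef_rot: [180.0, 0.1, 174.8]
contact_force: [0.6, -0.2, -0.8]
gripper_width: 0.0195
gripper_force: 15.0
```

Call:
apply_moves:
  targets:
    - {"dp": [0, 0, 0], "yaw": 0}
    - {"dp": [0, 0, 0], "yaw": 0}
    - {"dp": [0, 0, 0], "yaw": 0}
    - {"dp": [0, 0, 0], "yaw": 0}
    - {"dp": [0, 0, 0.01], "yaw": 0}
    - {"dp": [0, 0, 0.03], "yaw": 0}
    - {"dp": [0, 0, 0.06], "yaw": 0}
    - {"dp": [0, 0, 0.06], "yaw": 0}
  grip: -0.1

```text
time_s: 17.5
tcp_pos: [0.488, 0.0637, 0.2164]
eef_rot: [179.8, 0.4, 174.9]
contact_force: [1.2, 1.3, 0.5]
gripper_width: 0.048
gripper_force: 0.0
```

Call:
apply_moves:
  targets:
    - {"dp": [-0.045, -0.374, 0.0], "yaw": 95}
    - {"dp": [-0.045, -0.374, 0.0], "yaw": 95}
    - {"dp": [-0.045, -0.374, 0.0], "yaw": 95}
    - {"dp": [-0.045, -0.374, 0.0], "yaw": 95}
    - {"dp": [-0.045, -0.374, 0.0], "yaw": 95}
    - {"dp": [-0.045, -0.374, 0.0], "yaw": 95}
    - {"dp": [-0.045, -0.374, 0.0], "yaw": 95}
    - {"dp": [-0.045, -0.374, 0.0], "yaw": 95}
    - {"dp": [-0.045, -0.374, 0.0], "yaw": 95}
    - {"dp": [-0.045, -0.374, 0.0], "yaw": 95}
    - {"dp": [-0.045, -0.374, 0.0], "yaw": 95}
    - {"dp": [-0.045, -0.374, 0.0], "yaw": 95}
    - {"dp": [-0.045, -0.374, 0.0], "yaw": 95}
    - {"dp": [-0.045, -0.374, 0.0], "yaw": 95}
    - {"dp": [-0.045, -0.374, 0.0], "yaw": 95}
    - {"dp": [-0.045, -0.374, 0.0], "yaw": 95}

```text
time_s: 18.83
tcp_pos: [0.4404, -0.3113, 0.2113]
eef_rot: [-180.0, -0.0, -90.0]
contact_force: [-0.0, -0.3, 0.2]
gripper_width: 0.0482
gripper_force: 0.0
```

```bash
python3 bal.py; cat > wr.py <<'E'
from h import *
c=cap('wrist'); save(c,'wr'); hsv=cv2.cvtColor(c['image'],cv2.COLOR_RGB2HSV); P=cloud(c)
H,S,V=cv2.split(hsv); roi=np.zeros(H.shape,bool); roi[:265]=1
for n,m in dict(red=(S>120)&((H<8)|(H>172)),blue=(S>120)&(H>100)&(H<130),yel=(S>120)&(H>15)&(H<32),green=(S>90)&(H>50)&(H<90)).items():
    k,l,st,ce=cv2.connectedComponentsWithStats((m&roi).astype(np.uint8))
    for i in range(1,k):
        if st[i,4]>60:
            q=P[l==i]; print(n,st[i,4],ce[i].round(),np.nanmedian(q,0).round(4))
E
python3 wr.py
```

```text
18.8333 [ 0.44035991 -0.31126532  0.21126549] -90.01667428340635
pan z 0.09204711345089431 1534
load z 0.06831479349341922 993
knob [0.567 0.055 0.159] 59
knob [0.527 0.058 0.157] 79
knob [0.484 0.063 0.159] 67
red 909 [155. 132.] [ 0.5345 -0.3897  0.1186]
blue 1921 [41. 35.] [ 0.6483 -0.4622  0.0348]
blue 975 [27. 76.] [ 0.6681 -0.4368  0.0248]
yel 151 [178. 115.] [ 0.5429 -0.4047  0.0531]
yel 944 [199. 144.] [ 0.5272 -0.381   0.053 ]
green 501 [318. 235.] [ 0.4391 -0.3161  0.0688]
```

Still fully up, with three weights on. Green next.

Call:
apply_moves:
  targets:
    - {"dp": [-0.0005, -0.003, -0.03], "yaw": 0}
    - {"dp": [-0.0005, -0.003, -0.06], "yaw": 0}
    - {"dp": [-0.0005, -0.003, -0.09], "yaw": 0}
    - {"dp": [-0.0005, -0.003, -0.12], "yaw": 0}
    - {"dp": [-0.0005, -0.003, -0.14], "yaw": 0}
    - {"dp": [-0.0005, -0.003, -0.15], "yaw": 0}
    - {"dp": [-0.0005, -0.003, -0.152], "yaw": 0}
    - {"dp": [-0.0005, -0.003, -0.152], "yaw": 0}
    - {"dp": [-0.0005, -0.003, -0.152], "yaw": 0}

```text
time_s: 19.68
tcp_pos: [0.4408, -0.3143, 0.0598]
eef_rot: [-179.9, -0.0, -90.2]
contact_force: [0.1, 0.0, 0.2]
gripper_width: 0.0483
gripper_force: 0.0
```

Call:
apply_moves:
  targets:
    - {"dp": [0, 0, 0], "yaw": 0}
    - {"dp": [0, 0, 0], "yaw": 0}
    - {"dp": [0, 0, 0], "yaw": 0}
    - {"dp": [0, 0, 0], "yaw": 0}
    - {"dp": [0, 0, 0], "yaw": 0}
    - {"dp": [0, 0, 0.03], "yaw": 0}
    - {"dp": [0, 0, 0.07], "yaw": 0}
    - {"dp": [0, 0, 0.11], "yaw": 0}
    - {"dp": [0, 0, 0.14], "yaw": 0}
    - {"dp": [0, 0, 0.172], "yaw": 0}
  grip: 1

```text
time_s: 20.52
tcp_pos: [0.4394, -0.3139, 0.2325]
eef_rot: [-180.0, -0.0, -90.2]
contact_force: [0.9, -0.1, -1.5]
gripper_width: 0.0195
gripper_force: 15.0
```

Call:
apply_moves:
  targets:
    - {"dp": [0.1675, 0.366, 0.005], "yaw": -95}
    - {"dp": [0.1675, 0.366, 0.005], "yaw": -95}
    - {"dp": [0.1675, 0.366, 0.005], "yaw": -95}
    - {"dp": [0.1675, 0.366, 0.005], "yaw": -95}
    - {"dp": [0.1675, 0.366, 0.005], "yaw": -95}
    - {"dp": [0.1675, 0.366, 0.005], "yaw": -95}
    - {"dp": [0.1675, 0.366, 0.005], "yaw": -95}
    - {"dp": [0.1675, 0.366, 0.005], "yaw": -95}
    - {"dp": [0.1675, 0.366, 0.005], "yaw": -95}
    - {"dp": [0.1675, 0.366, 0.005], "yaw": -95}
    - {"dp": [0.1675, 0.366, 0.005], "yaw": -95}
    - {"dp": [0.1675, 0.366, 0.005], "yaw": -95}
    - {"dp": [0.1675, 0.366, 0.005], "yaw": -95}
    - {"dp": [0.1675, 0.366, 0.005], "yaw": -95}
    - {"dp": [0.1675, 0.366, 0.005], "yaw": -95}
    - {"dp": [0.1675, 0.366, 0.005], "yaw": -95}
    - {"dp": [0.1675, 0.366, 0.005], "yaw": -95}

```text
time_s: 21.93
tcp_pos: [0.6071, 0.0519, 0.2355]
eef_rot: [-180.0, -0.0, 175.0]
contact_force: [0.6, -0.0, -0.5]
gripper_width: 0.0194
gripper_force: 15.0
```

Call:
apply_moves:
  targets:
    - {"dp": [0, 0, -0.03], "yaw": 0}
    - {"dp": [0, 0, -0.06], "yaw": 0}
    - {"dp": [0, 0, -0.075], "yaw": 0}
    - {"dp": [0, 0, -0.081], "yaw": 0}
    - {"dp": [0, 0, -0.084], "yaw": 0}
    - {"dp": [0, 0, -0.085], "yaw": 0}
    - {"dp": [0, 0, -0.085], "yaw": 0}
    - {"dp": [0, 0, -0.085], "yaw": 0}

```text
time_s: 22.6
tcp_pos: [0.608, 0.0522, 0.1519]
eef_rot: [180.0, 0.1, 174.8]
contact_force: [-0.6, -0.4, -0.7]
gripper_width: 0.0196
gripper_force: 15.0
```

Call:
apply_moves:
  targets:
    - {"dp": [0, 0, 0], "yaw": 0}
    - {"dp": [0, 0, 0], "yaw": 0}
    - {"dp": [0, 0, 0], "yaw": 0}
    - {"dp": [0, 0, 0], "yaw": 0}
    - {"dp": [0, 0, 0.01], "yaw": 0}
    - {"dp": [0, 0, 0.03], "yaw": 0}
    - {"dp": [0, 0, 0.06], "yaw": 0}
    - {"dp": [0, 0, 0.08], "yaw": 0}
  grip: -0.1

```text
time_s: 23.27
tcp_pos: [0.6078, 0.0519, 0.2336]
eef_rot: [180.0, 0.1, 174.8]
contact_force: [0.8, -0.5, 0.7]
gripper_width: 0.0484
gripper_force: 0.0
```

Call:
apply_moves:
  targets:
    - {"dp": [-0.16, -0.29, 0.03], "yaw": 95}
    - {"dp": [-0.16, -0.29, 0.03], "yaw": 95}
    - {"dp": [-0.16, -0.29, 0.03], "yaw": 95}
    - {"dp": [-0.16, -0.29, 0.03], "yaw": 95}
    - {"dp": [-0.16, -0.29, 0.03], "yaw": 95}
    - {"dp": [-0.16, -0.29, 0.03], "yaw": 95}
    - {"dp": [-0.16, -0.29, 0.03], "yaw": 95}
    - {"dp": [-0.16, -0.29, 0.03], "yaw": 95}
    - {"dp": [-0.16, -0.29, 0.03], "yaw": 95}
    - {"dp": [-0.16, -0.29, 0.03], "yaw": 95}
    - {"dp": [-0.16, -0.29, 0.03], "yaw": 95}
    - {"dp": [-0.16, -0.29, 0.03], "yaw": 95}
    - {"dp": [-0.16, -0.29, 0.03], "yaw": 95}
    - {"dp": [-0.16, -0.29, 0.03], "yaw": 95}
    - {"dp": [-0.16, -0.29, 0.03], "yaw": 95}
    - {"dp": [-0.16, -0.29, 0.03], "yaw": 95}

```text
time_s: 24.6
tcp_pos: [0.4473, -0.2381, 0.2612]
eef_rot: [-180.0, -0.0, -90.4]
contact_force: [0.3, 0.4, 0.5]
gripper_width: 0.0481
gripper_force: 0.0
```

```bash
python3 bal.py; python3 wr.py
```

```text
24.6 [ 0.4472978  -0.23806368  0.26124239] -90.3505314087195
pan z 0.07940815379850019 936
load z 0.08123811032041145 983
knob [0.609 0.05  0.147] 46
knob [0.567 0.056 0.148] 45
knob [0.527 0.059 0.148] 42
knob [0.485 0.062 0.148] 44
red 778 [183.  23.] [ 0.5352 -0.3883  0.1184]
blue 950 [37.  5.] [ 0.6995 -0.4323  0.0144]
yel 1179 [212.  51.] [ 0.5309 -0.3841  0.0531]
yel 80 [196.  36.] [ 0.5311 -0.3839  0.1029]
yel 173 [210. 244.] [ 0.5594 -0.2113  0.0177]
yel 172 [176. 249.] [ 0.5952 -0.2057  0.0178]
yel 115 [194. 246.] [ 0.5775 -0.208   0.0131]
```

View pics/wr.png

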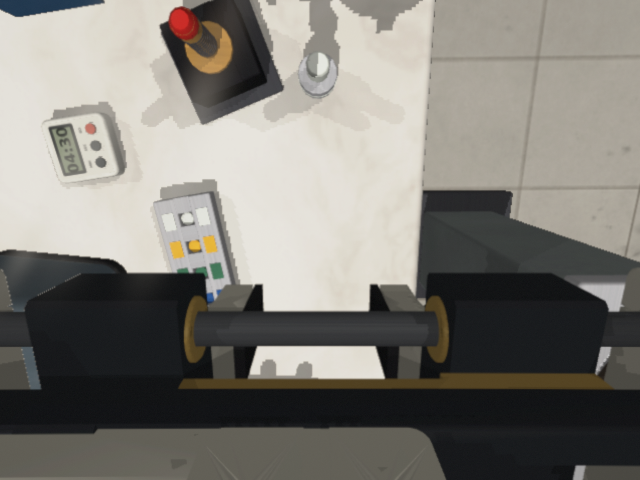

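Four weights bring the pans level at 79.4 and 81.2 mm. The plate has been knocked: the yellow plug is now at (0.5775, -0.208), so I'll remeasure it later. Going above the punch.

Call:
apply_moves:
  targets:
    - {"dp": [0.09, -0.1495, 0.0], "yaw": -90}
    - {"dp": [0.09, -0.1495, 0.0], "yaw": -90}
    - {"dp": [0.09, -0.1495, 0.0], "yaw": -90}
    - {"dp": [0.09, -0.1495, 0.0], "yaw": -90}
    - {"dp": [0.09, -0.1495, 0.0], "yaw": -90}
    - {"dp": [0.09, -0.1495, 0.0], "yaw": -90}
    - {"dp": [0.09, -0.1495, 0.0], "yaw": -90}
    - {"dp": [0.09, -0.1495, 0.0], "yaw": -90}
    - {"dp": [0.09, -0.1495, 0.0], "yaw": -90}
    - {"dp": [0.09, -0.1495, 0.0], "yaw": -90}
    - {"dp": [0.09, -0.1495, 0.0], "yaw": -90}
    - {"dp": [0.09, -0.1495, 0.0], "yaw": -90}
    - {"dp": [0.09, -0.1495, 0.0], "yaw": -90}
    - {"dp": [0.09, -0.1495, 0.0], "yaw": -90}
    - {"dp": [0.09, -0.1495, 0.0], "yaw": -90}
    - {"dp": [0.09, -0.1495, 0.0], "yaw": -90}

```text
time_s: 26.03
tcp_pos: [0.5373, -0.3875, 0.2606]
eef_rot: [180.0, -0.0, 179.9]
contact_force: [-0.6, -0.1, -0.7]
gripper_width: 0.0479
gripper_force: 0.0
```

```bash
python3 bal.py; cat > pun.py <<'E'
from h import *
def show(n,m,P):
    q=P[m]; print(n,len(q),'med',np.median(q,0).round(4),'mid',((q.min(0)+q.max(0))/2).round(4),'ext',np.ptp(q,axis=0).round(3))
for cam in ['wrist','top']:
    c=cap(cam); save(c,'p_'+cam); P=cloud(c); near=(np.hypot(P[...,0]-.5375,P[...,1]+.388)<.035)
    Z=P[...,2]
    show(cam+' cap',near&(Z>.113)&(Z<.125),P); show('collar',near&(Z>.050)&(Z<.057),P); show('shaft',near&(Z>.065)&(Z<.1),P)
    m=((np.hypot(P[...,0]-.5375,P[...,1]+.388)<.06)&(Z>.04)&(Z<.0505)).astype(np.uint8)
    k=np.vstack([x for x in cv2.findContours(m,0,2)[0] if cv2.contourArea(x)>20])
    print(cv2.minAreaRect((onplane(c,k[:,0],.048)[:,:2]*1000).astype(np.float32)))
E
python3 pun.py
```

```text
26.0333 [ 0.53728709 -0.38747215  0.26056433] 179.91057421018004
pan z 0.07945288016748765 1432
load z 0.08108118218243147 983
knob [0.609 0.051 0.148] 47
knob [0.567 0.056 0.147] 45
knob [0.527 0.059 0.149] 43
knob [0.485 0.062 0.149] 43
wrist cap 443 med [ 0.5356 -0.39    0.1191] mid [ 0.5366 -0.3904  0.1174] ext [0.018 0.018 0.009]
collar 799 med [ 0.5298 -0.3896  0.053 ] mid [ 0.5347 -0.3901  0.0537] ext [0.035 0.039 0.006]
shaft 158 med [ 0.5287 -0.3898  0.0847] mid [ 0.5315 -0.3901  0.0826] ext [0.008 0.018 0.034]
((536.0286865234375, -390.34515380859375), (65.87864685058594, 65.75025939941406), 21.171478271484375)
  return _methods._mean(a, axis=axis, dtype=dtype,
  ret = um.true_divide(
Traceback (most recent call last):
  File "pun.py", line 7, in <module>
    show(cam+' cap',near&(Z>.113)&(Z<.125),P); show('collar',near&(Z>.050)&(Z<.057),P); show('shaft',near&(Z>.065)&(Z<.1),P)
    ~~~~^^^^^^^^^^^^^^^^^^^^^^^^^^^^^^^^^^^^^
  File "pun.py", line 3, in show
    q=P[m]; print(n,len(q),'med',np.median(q,0).round(4),'mid',((q.min(0)+q.max(0))/2).round(4),'ext',np.ptp(q,axis=0).round(3))
                                                                 ~~~~~^^^
ValueError: zero-size array to reduction operation minimum which has no identity
```

View pics/p_wrist.png

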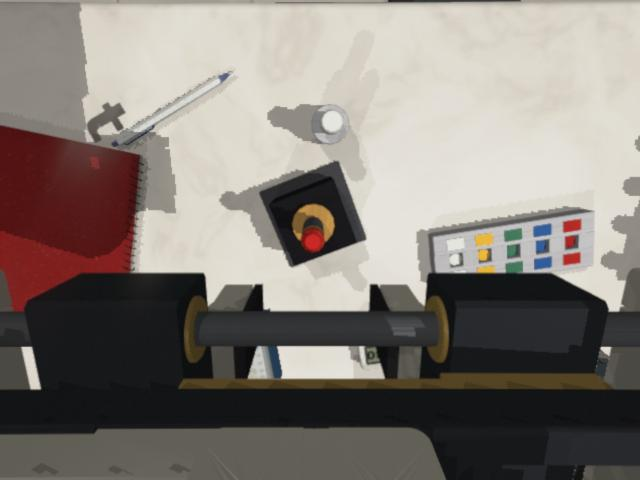

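The wrist view puts the punch cap at (313,240), world (0.5365, -0.390), with the holder centre agreeing at (0.536, -0.390). The plate is at the right edge. Descending to grip just above the collar.

Call:
apply_moves:
  targets:
    - {"dp": [-0.0008, -0.0025, -0.03], "yaw": 0}
    - {"dp": [-0.0008, -0.0025, -0.06], "yaw": 0}
    - {"dp": [-0.0008, -0.0025, -0.09], "yaw": 0}
    - {"dp": [-0.0008, -0.0025, -0.12], "yaw": 0}
    - {"dp": [-0.0008, -0.0025, -0.15], "yaw": 0}
    - {"dp": [-0.0008, -0.0025, -0.17], "yaw": 0}
    - {"dp": [-0.0008, -0.0025, -0.178], "yaw": 0}
    - {"dp": [-0.0008, -0.0025, -0.181], "yaw": 0}
    - {"dp": [-0.0008, -0.0025, -0.182], "yaw": 0}
    - {"dp": [-0.0008, -0.0025, -0.182], "yaw": 0}
    - {"dp": [-0.0008, -0.0025, -0.182], "yaw": 0}

```text
time_s: 27.1
tcp_pos: [0.5374, -0.3904, 0.0803]
eef_rot: [-179.9, 0.1, 179.8]
contact_force: [0.8, -0.1, 0.7]
gripper_width: 0.0484
gripper_force: 0.0
```

Call:
apply_moves:
  targets:
    - {"dp": [0, 0, 0], "yaw": 0}
    - {"dp": [0, 0, 0], "yaw": 0}
    - {"dp": [0, 0, 0], "yaw": 0}
    - {"dp": [0, 0, 0], "yaw": 0}
    - {"dp": [0, 0, 0], "yaw": 0}
    - {"dp": [0, 0, 0], "yaw": 0}
  grip: 1
  squeeze: 45

```text
time_s: 27.6
tcp_pos: [0.5365, -0.39, 0.0787]
eef_rot: [-180.0, 0.0, 179.8]
contact_force: [-0.0, -0.1, 0.8]
gripper_width: 0.0173
gripper_force: 45.0
```

Call:
apply_moves:
  targets:
    - {"dp": [0, 0, 0.015], "yaw": 0}
    - {"dp": [0, 0, 0.03], "yaw": 0}
    - {"dp": [0, 0, 0.045], "yaw": 0}
    - {"dp": [0, 0, 0.06], "yaw": 0}
    - {"dp": [0, 0, 0.08], "yaw": 0}
    - {"dp": [0, 0, 0.11], "yaw": 0}
    - {"dp": [0, 0, 0.14], "yaw": 0}
    - {"dp": [0.065, 0.21, 0.14], "yaw": 0}
    - {"dp": [0.065, 0.21, 0.14], "yaw": 0}
    - {"dp": [0.065, 0.21, 0.14], "yaw": 0}
    - {"dp": [0.065, 0.21, 0.14], "yaw": 0}
    - {"dp": [0.065, 0.21, 0.14], "yaw": 0}
    - {"dp": [0.065, 0.21, 0.14], "yaw": 0}
    - {"dp": [0.065, 0.21, 0.14], "yaw": 0}
    - {"dp": [0.065, 0.21, 0.14], "yaw": 0}
    - {"dp": [0.065, 0.21, 0.14], "yaw": 0}

```text
time_s: 28.93
tcp_pos: [0.6011, -0.1803, 0.2182]
eef_rot: [180.0, -0.0, 179.8]
contact_force: [-0.3, -0.3, -1.6]
gripper_width: 0.0171
gripper_force: 45.0
```

```bash
cat > plate.py <<'E'
from h import *
s=get_state(); print(s['tcp_pos'],s['gripper_width'])
c=cap('wrist'); save(c,'plate'); H,S,V=cv2.split(cv2.cvtColor(c['image'],cv2.COLOR_RGB2HSV)); P=cloud(c)
Z=P[...,2]; ok=(abs(P[...,0]-.57)<.08)&(abs(P[...,1]+.18)<.13)
for n,m in dict(red=(S>120)&((H<8)|(H>172)),blue=(S>120)&(H>100)&(H<130),green=(S>90)&(H>50)&(H<90),yel=(S>120)&(H>15)&(H<32)).items():
    k,l,st,ce=cv2.connectedComponentsWithStats((m&ok&(Z<.03)).astype(np.uint8))
    for i in range(1,k):
        if st[i,4]>40:
            q=P[l==i]; z=np.median(q[:,2]); print(n,st[i,4],ce[i].round(),np.median(q,0).round(4),onplane(c,ce[i],z).round(4))
m=(ok&(Z>.0155)&(Z<.025)).astype(np.uint8); k=max(cv2.findContours(m,0,2)[0],key=cv2.contourArea)
print(cv2.minAreaRect((onplane(c,k[:,0],.018)[:,:2]*1000).astype(np.float32)))
E
python3 plate.py
```

```text
[ 0.6010953  -0.18025056  0.21821428] 0.017086562421234387
red 247 [380. 164.] [ 0.5449 -0.1227  0.0176] [[ 0.5452 -0.1225  0.0176]]
red 162 [382. 184.] [ 0.5628 -0.1196  0.0131] [[ 0.5629 -0.1196  0.0131]]
red 233 [385. 204.] [ 0.5804 -0.1166  0.0177] [[ 0.5806 -0.1166  0.0177]]
blue 227 [347. 170.] [ 0.55   -0.1519  0.0177] [[ 0.55   -0.1521  0.0177]]
blue 160 [349. 190.] [ 0.5677 -0.1494  0.0131] [[ 0.5676 -0.1493  0.0131]]
blue 208 [353. 210.] [ 0.5856 -0.1459  0.0178] [[ 0.5855 -0.1462  0.0178]]
green 207 [314. 176.] [ 0.5551 -0.1812  0.0176] [[ 0.5549 -0.1816  0.0176]]
green 142 [317. 195.] [ 0.5725 -0.1786  0.0129] [[ 0.5725 -0.1788  0.0129]]
green 190 [320. 215.] [ 0.5903 -0.1759  0.0177] [[ 0.5904 -0.1757  0.0177]]
yel 251 [280. 181.] [ 0.5595 -0.2115  0.0176] [[ 0.5597 -0.2112  0.0176]]
yel 167 [285. 200.] [ 0.5772 -0.2082  0.013 ] [[ 0.5774 -0.2084  0.013 ]]
yel 229 [288. 220.] [ 0.5952 -0.2053  0.0177] [[ 0.5952 -0.2053  0.0177]]
((572.1560668945312, -179.121826171875), (59.502174377441406, 165.36227416992188), 9.324469566345215)
```

View pics/plate.png

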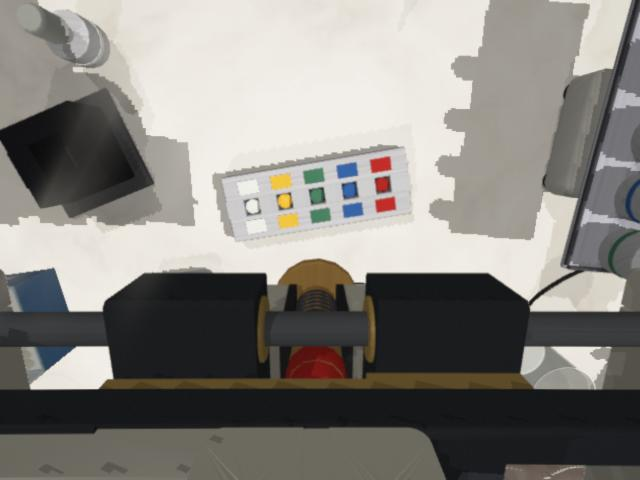

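The plate lies at (0.572, -0.179), yaw 9.3°, and all plugs are visible: white (252,206), yellow (285,200), green (317,195), blue (349,190), red (382,184). The punch is held upright. Going over green.

Call:
apply_moves:
  targets:
    - {"dp": [-0.0287, 0.0015, 0], "yaw": 0}
    - {"dp": [-0.0287, 0.0015, -0.03], "yaw": 0}
    - {"dp": [-0.0287, 0.0015, -0.06], "yaw": 0}
    - {"dp": [-0.0287, 0.0015, -0.09], "yaw": 0}
    - {"dp": [-0.0287, 0.0015, -0.115], "yaw": 0}
    - {"dp": [-0.0287, 0.0015, -0.12], "yaw": 0}
    - {"dp": [-0.0287, 0.0015, -0.12], "yaw": 0}
    - {"dp": [-0.0287, 0.0015, -0.12], "yaw": 0}
    - {"dp": [-0.0287, 0.0015, -0.12], "yaw": 0}

```text
time_s: 29.73
tcp_pos: [0.574, -0.1791, 0.1005]
eef_rot: [-180.0, 0.2, 179.8]
contact_force: [0.2, -0.5, -2.0]
gripper_width: 0.0173
gripper_force: 45.0
```

```bash
python3 - <<'E'
from h import *
print(get_state()['tcp_pos'])
c=cap('scene'); P=cloud(c); x,y=proj(c,(.5724,-.1788,.04)).astype(int); print(x,y)
cv2.imwrite('pics/s4.png',cv2.resize(c['image'][y-60:y+60,x-80:x+80],None,fx=5,fy=5,interpolation=2)[:,:,::-1])
E
```

```text
[ 0.5739889  -0.17906603  0.10045802]
363 234
```

View pics/s4.png

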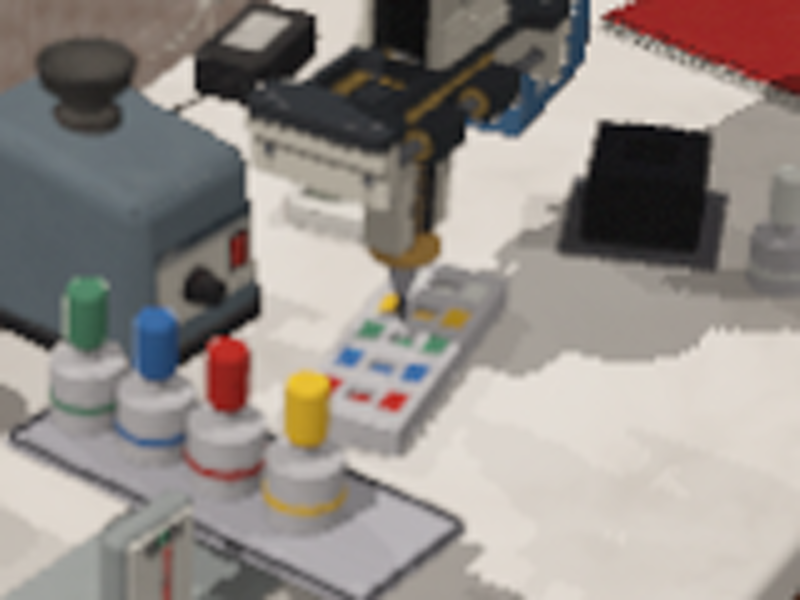

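The tip is just above the green well (~400,325). Descending slowly.

Call:
apply_moves:
  targets:
    - {"dp": [-0.0005, 0, -0.003], "yaw": 0}
    - {"dp": [-0.0005, 0, -0.006], "yaw": 0}
    - {"dp": [-0.0005, 0, -0.009], "yaw": 0}
    - {"dp": [-0.0005, 0, -0.012], "yaw": 0}
    - {"dp": [-0.0005, 0, -0.014], "yaw": 0}
    - {"dp": [-0.0005, 0, -0.015], "yaw": 0}
    - {"dp": [-0.0005, 0, -0.015], "yaw": 0}
    - {"dp": [-0.0005, 0, -0.015], "yaw": 0}

```text
time_s: 30.45
tcp_pos: [0.5724, -0.1785, 0.0839]
eef_rot: [-180.0, 0.0, 179.8]
contact_force: [-2.6, 0.3, 3.5]
gripper_width: 0.0173
gripper_force: 45.0
```

Call:
apply_moves:
  targets:
    - {"dp": [0, 0, -0.0015], "yaw": 0}
    - {"dp": [0, 0, -0.003], "yaw": 0}
    - {"dp": [0, 0, -0.0045], "yaw": 0}
    - {"dp": [0, 0, -0.006], "yaw": 0}
    - {"dp": [0, 0, -0.007], "yaw": 0}
    - {"dp": [0, 0, -0.008], "yaw": 0}
    - {"dp": [0, 0, -0.009], "yaw": 0}
    - {"dp": [0, 0, -0.01], "yaw": 0}
    - {"dp": [0, 0, -0.011], "yaw": 0}
    - {"dp": [0, 0, -0.011], "yaw": 0}

```text
time_s: 31.28
tcp_pos: [0.5726, -0.1786, 0.0737]
eef_rot: [-180.0, 0.1, 179.8]
contact_force: [-3.2, 1.7, 12.9]
gripper_width: 0.0173
gripper_force: 45.0
```

Call:
apply_moves:
  targets:
    - {"dp": [0, 0, -0.0005], "yaw": 0}
    - {"dp": [0, 0, -0.001], "yaw": 0}
    - {"dp": [0, 0, -0.0015], "yaw": 0}
    - {"dp": [0, 0, -0.002], "yaw": 0}
    - {"dp": [0, 0, -0.0025], "yaw": 0}
    - {"dp": [0, 0, -0.003], "yaw": 0}
    - {"dp": [0, 0, -0.003], "yaw": 0}
    - {"dp": [0, 0, -0.003], "yaw": 0}

```text
time_s: 31.95
tcp_pos: [0.5732, -0.1788, 0.073]
eef_rot: [-179.9, 0.1, 179.9]
contact_force: [-8.5, 4.0, 30.8]
gripper_width: 0.0175
gripper_force: 45.0
```

Force rose to 31 N at a solid stop, so green is sunk. Lifting to check it.

Call:
apply_moves:
  targets:
    - {"dp": [0, 0, 0.008], "yaw": 0}
    - {"dp": [0, 0, 0.016], "yaw": 0}
    - {"dp": [0, 0, 0.03], "yaw": 0}
    - {"dp": [0, 0, 0.06], "yaw": 0}
    - {"dp": [0, 0, 0.1], "yaw": 0}
    - {"dp": [0.028, -0.001, 0.149], "yaw": 0}
    - {"dp": [0.028, -0.001, 0.149], "yaw": 0}
    - {"dp": [0.028, -0.001, 0.149], "yaw": 0}
    - {"dp": [0.028, -0.001, 0.149], "yaw": 0}
    - {"dp": [0.028, -0.001, 0.149], "yaw": 0}
    - {"dp": [0.028, -0.001, 0.149], "yaw": 0}

```text
time_s: 32.87
tcp_pos: [0.5987, -0.1793, 0.2163]
eef_rot: [180.0, -0.2, 179.8]
contact_force: [0.1, -0.1, -1.6]
gripper_width: 0.0174
gripper_force: 45.0
```

```bash
python3 plate.py
```

```text
[ 0.59872293 -0.17932574  0.21632683] 0.017448739749266685
red 250 [379. 168.] [ 0.5453 -0.1226  0.0178] [[ 0.5451 -0.1226  0.0178]]
red 165 [381. 187.] [ 0.5626 -0.1195  0.0132] [[ 0.5627 -0.1195  0.0132]]
red 232 [384. 208.] [ 0.5807 -0.1168  0.0178] [[ 0.5806 -0.1166  0.0178]]
blue 229 [346. 174.] [ 0.5503 -0.1519  0.0177] [[ 0.5501 -0.152   0.0177]]
blue 159 [348. 193.] [ 0.5676 -0.1493  0.0131] [[ 0.5678 -0.1493  0.0131]]
blue 212 [352. 213.] [ 0.5853 -0.1458  0.0177] [[ 0.5855 -0.1461  0.0177]]
green 208 [312. 179.] [ 0.5547 -0.1819  0.0175] [[ 0.555  -0.1816  0.0175]]
green 134 [316. 198.] [ 0.5726 -0.1784  0.0089] [[ 0.5728 -0.1788  0.0089]]
green 192 [319. 219.] [ 0.5906 -0.1758  0.0176] [[ 0.5904 -0.1757  0.0176]]
yel 251 [279. 185.] [ 0.5598 -0.2113  0.0177] [[ 0.5597 -0.2113  0.0177]]
yel 173 [283. 204.] [ 0.5774 -0.2085  0.0129] [[ 0.5775 -0.2083  0.0129]]
yel 230 [287. 224.] [ 0.5952 -0.2052  0.0177] [[ 0.5953 -0.2054  0.0177]]
((572.107666015625, -179.074462890625), (59.53022003173828, 165.31494140625), 9.337023735046387)
```

Green is sunk 4 mm and the plate hasn't moved. Now blue, the full press in one call.

Call:
apply_moves:
  targets:
    - {"dp": [-0.0325, 0.0305, -0.02], "yaw": 0}
    - {"dp": [-0.0325, 0.0305, -0.05], "yaw": 0}
    - {"dp": [-0.0325, 0.0305, -0.08], "yaw": 0}
    - {"dp": [-0.0325, 0.0305, -0.11], "yaw": 0}
    - {"dp": [-0.0325, 0.0305, -0.118], "yaw": 0}
    - {"dp": [-0.0325, 0.0305, -0.12], "yaw": 0}
    - {"dp": [-0.0325, 0.0305, -0.12], "yaw": 0}
    - {"dp": [-0.0325, 0.0305, -0.123], "yaw": 0}
    - {"dp": [-0.0325, 0.0305, -0.126], "yaw": 0}
    - {"dp": [-0.0325, 0.0305, -0.129], "yaw": 0}
    - {"dp": [-0.0325, 0.0305, -0.132], "yaw": 0}
    - {"dp": [-0.0325, 0.0305, -0.134], "yaw": 0}
    - {"dp": [-0.0325, 0.0305, -0.135], "yaw": 0}
    - {"dp": [-0.0325, 0.0305, -0.135], "yaw": 0}

```text
time_s: 34.08
tcp_pos: [0.5682, -0.1491, 0.0841]
eef_rot: [-180.0, 0.1, 179.8]
contact_force: [-0.6, 0.9, 4.3]
gripper_width: 0.0171
gripper_force: 45.0
```

Call:
apply_moves:
  targets:
    - {"dp": [0, 0, -0.0015], "yaw": 0}
    - {"dp": [0, 0, -0.003], "yaw": 0}
    - {"dp": [0, 0, -0.0045], "yaw": 0}
    - {"dp": [0, 0, -0.006], "yaw": 0}
    - {"dp": [0, 0, -0.007], "yaw": 0}
    - {"dp": [0, 0, -0.008], "yaw": 0}
    - {"dp": [0, 0, -0.009], "yaw": 0}
    - {"dp": [0, 0, -0.01], "yaw": 0}
    - {"dp": [0, 0, -0.011], "yaw": 0}
    - {"dp": [0, 0, -0.012], "yaw": 0}
    - {"dp": [0, 0, -0.013], "yaw": 0}
    - {"dp": [0, 0, -0.014], "yaw": 0}
    - {"dp": [0, 0, -0.014], "yaw": 0}
    - {"dp": [0, 0, -0.014], "yaw": 0}

```text
time_s: 35.25
tcp_pos: [0.5689, -0.1492, 0.073]
eef_rot: [-179.9, 0.2, 179.9]
contact_force: [-7.9, 3.3, 30.3]
gripper_width: 0.0174
gripper_force: 45.0
```

Same signature, so blue is sunk. Lift and go to red.

Call:
apply_moves:
  targets:
    - {"dp": [0, 0, 0.007], "yaw": 0}
    - {"dp": [0, 0, 0.015], "yaw": 0}
    - {"dp": [0, 0, 0.03], "yaw": 0}
    - {"dp": [0, 0, 0.04], "yaw": 0}
    - {"dp": [-0.005, 0.0297, 0.04], "yaw": 0}
    - {"dp": [-0.005, 0.0297, 0.04], "yaw": 0}
    - {"dp": [-0.005, 0.0297, 0.029], "yaw": 0}
    - {"dp": [-0.005, 0.0297, 0.029], "yaw": 0}
    - {"dp": [-0.005, 0.0297, 0.026], "yaw": 0}
    - {"dp": [-0.005, 0.0297, 0.023], "yaw": 0}
    - {"dp": [-0.005, 0.0297, 0.02], "yaw": 0}
    - {"dp": [-0.005, 0.0297, 0.017], "yaw": 0}
    - {"dp": [-0.005, 0.0297, 0.015], "yaw": 0}
    - {"dp": [-0.005, 0.0297, 0.014], "yaw": 0}
    - {"dp": [-0.005, 0.0297, 0.014], "yaw": 0}

```text
time_s: 36.5
tcp_pos: [0.5628, -0.1196, 0.0838]
eef_rot: [-180.0, -0.0, 179.8]
contact_force: [-0.4, -0.4, 3.3]
gripper_width: 0.0169
gripper_force: 45.0
```

Call:
apply_moves:
  targets:
    - {"dp": [0, 0, -0.0015], "yaw": 0}
    - {"dp": [0, 0, -0.003], "yaw": 0}
    - {"dp": [0, 0, -0.0045], "yaw": 0}
    - {"dp": [0, 0, -0.006], "yaw": 0}
    - {"dp": [0, 0, -0.007], "yaw": 0}
    - {"dp": [0, 0, -0.008], "yaw": 0}
    - {"dp": [0, 0, -0.009], "yaw": 0}
    - {"dp": [0, 0, -0.01], "yaw": 0}
    - {"dp": [0, 0, -0.011], "yaw": 0}
    - {"dp": [0, 0, -0.012], "yaw": 0}
    - {"dp": [0, 0, -0.013], "yaw": 0}
    - {"dp": [0, 0, -0.014], "yaw": 0}
    - {"dp": [0, 0, -0.014], "yaw": 0}
    - {"dp": [0, 0, -0.014], "yaw": 0}

```text
time_s: 37.67
tcp_pos: [0.5637, -0.1195, 0.0729]
eef_rot: [-180.0, 0.2, 179.9]
contact_force: [-9.3, 2.0, 31.6]
gripper_width: 0.0172
gripper_force: 45.0
```

Red is sunk. Now yellow.

Call:
apply_moves:
  targets:
    - {"dp": [0, 0, 0.007], "yaw": 0}
    - {"dp": [0, 0, 0.015], "yaw": 0}
    - {"dp": [0, 0, 0.03], "yaw": 0}
    - {"dp": [0, 0, 0.05], "yaw": 0}
    - {"dp": [0.0147, -0.089, 0.05], "yaw": 0}
    - {"dp": [0.0147, -0.089, 0.05], "yaw": 0}
    - {"dp": [0.0147, -0.089, 0.05], "yaw": 0}
    - {"dp": [0.0147, -0.089, 0.05], "yaw": 0}
    - {"dp": [0.0147, -0.089, 0.035], "yaw": 0}
    - {"dp": [0.0147, -0.089, 0.029], "yaw": 0}
    - {"dp": [0.0147, -0.089, 0.029], "yaw": 0}
    - {"dp": [0.0147, -0.089, 0.026], "yaw": 0}
    - {"dp": [0.0147, -0.089, 0.023], "yaw": 0}
    - {"dp": [0.0147, -0.089, 0.02], "yaw": 0}
    - {"dp": [0.0147, -0.089, 0.017], "yaw": 0}
    - {"dp": [0.0147, -0.089, 0.015], "yaw": 0}
    - {"dp": [0.0147, -0.089, 0.014], "yaw": 0}
    - {"dp": [0.0147, -0.089, 0.014], "yaw": 0}

```text
time_s: 39.17
tcp_pos: [0.5778, -0.2082, 0.084]
eef_rot: [-180.0, 0.0, 179.8]
contact_force: [-0.9, 2.1, 3.7]
gripper_width: 0.0172
gripper_force: 45.0
```

Call:
apply_moves:
  targets:
    - {"dp": [0, 0, -0.0015], "yaw": 0}
    - {"dp": [0, 0, -0.003], "yaw": 0}
    - {"dp": [0, 0, -0.0045], "yaw": 0}
    - {"dp": [0, 0, -0.006], "yaw": 0}
    - {"dp": [0, 0, -0.007], "yaw": 0}
    - {"dp": [0, 0, -0.008], "yaw": 0}
    - {"dp": [0, 0, -0.009], "yaw": 0}
    - {"dp": [0, 0, -0.01], "yaw": 0}
    - {"dp": [0, 0, -0.011], "yaw": 0}
    - {"dp": [0, 0, -0.012], "yaw": 0}
    - {"dp": [0, 0, -0.013], "yaw": 0}
    - {"dp": [0, 0, -0.014], "yaw": 0}
    - {"dp": [0, 0, -0.014], "yaw": 0}
    - {"dp": [0, 0, -0.014], "yaw": 0}

```text
time_s: 40.33
tcp_pos: [0.5784, -0.2086, 0.0731]
eef_rot: [-179.9, 0.2, 179.9]
contact_force: [-7.4, 5.2, 28.7]
gripper_width: 0.0171
gripper_force: 45.0
```

Call:
apply_moves:
  targets:
    - {"dp": [0, 0, 0.008], "yaw": 0}
    - {"dp": [0, 0, 0.016], "yaw": 0}
    - {"dp": [0, 0, 0.03], "yaw": 0}
    - {"dp": [0, 0, 0.06], "yaw": 0}
    - {"dp": [0, 0, 0.1], "yaw": 0}
    - {"dp": [0.024, 0.029, 0.149], "yaw": 0}
    - {"dp": [0.024, 0.029, 0.149], "yaw": 0}
    - {"dp": [0.024, 0.029, 0.149], "yaw": 0}
    - {"dp": [0.024, 0.029, 0.149], "yaw": 0}
    - {"dp": [0.024, 0.029, 0.149], "yaw": 0}
    - {"dp": [0.024, 0.029, 0.149], "yaw": 0}
    - {"dp": [0.024, 0.029, 0.149], "yaw": 0}

```text
time_s: 41.33
tcp_pos: [0.6004, -0.1797, 0.2169]
eef_rot: [180.0, -0.2, 179.8]
contact_force: [0.7, -1.5, -1.4]
gripper_width: 0.0172
gripper_force: 45.0
```

```bash
python3 plate.py; python3 bal.py
```

```text
[ 0.6003799  -0.1797034   0.21688035] 0.01716405188835754
red 253 [380. 166.] [ 0.5454 -0.1225  0.0178] [[ 0.5451 -0.1226  0.0178]]
red 152 [381. 185.] [ 0.5628 -0.1193  0.009 ] [[ 0.5629 -0.1193  0.009 ]]
red 233 [385. 206.] [ 0.5808 -0.1166  0.0178] [[ 0.5806 -0.1168  0.0178]]
blue 231 [346. 171.] [ 0.5497 -0.1522  0.0177] [[ 0.55   -0.152   0.0177]]
blue 148 [348. 191.] [ 0.568  -0.1494  0.009 ] [[ 0.5679 -0.1492  0.009 ]]
blue 209 [352. 211.] [ 0.5854 -0.1462  0.0178] [[ 0.5855 -0.1462  0.0178]]
green 209 [313. 177.] [ 0.5548 -0.1815  0.0177] [[ 0.5549 -0.1816  0.0177]]
green 136 [316. 196.] [ 0.5726 -0.1789  0.009 ] [[ 0.5728 -0.1789  0.009 ]]
green 188 [320. 217.] [ 0.5906 -0.1753  0.0176] [[ 0.5904 -0.1757  0.0176]]
yel 250 [280. 183.] [ 0.5599 -0.2111  0.0177] [[ 0.5597 -0.2112  0.0177]]
yel 155 [284. 201.] [ 0.5773 -0.2085  0.0089] [[ 0.5775 -0.2085  0.0089]]
yel 230 [287. 222.] [ 0.5953 -0.2055  0.0176] [[ 0.5953 -0.2054  0.0176]]
((572.1067504882812, -179.10922241210938), (59.48183059692383, 165.392578125), 9.345155715942383)
41.3833 [ 0.60060439 -0.17971944  0.2171764 ] 179.75738087693773
pan z 0.06274289939797043 14
load z 0.08092358572842841 987
```

All four plugs read 9 mm, i.e. sunk 4 mm, and the plate is undisturbed. Returning the punch to the holder.

Call:
apply_moves:
  targets:
    - {"dp": [-0.0645, -0.2105, 0], "yaw": 0}
    - {"dp": [-0.0645, -0.2105, 0], "yaw": 0}
    - {"dp": [-0.0645, -0.2105, 0], "yaw": 0}
    - {"dp": [-0.0645, -0.2105, 0], "yaw": 0}
    - {"dp": [-0.0645, -0.2105, 0], "yaw": 0}
    - {"dp": [-0.0645, -0.2105, 0], "yaw": 0}
    - {"dp": [-0.0645, -0.2105, 0], "yaw": 0}
    - {"dp": [-0.0645, -0.2105, -0.03], "yaw": 0}
    - {"dp": [-0.0645, -0.2105, -0.06], "yaw": 0}
    - {"dp": [-0.0645, -0.2105, -0.08], "yaw": 0}
    - {"dp": [-0.0645, -0.2105, -0.09], "yaw": 0}
    - {"dp": [-0.0645, -0.2105, -0.09], "yaw": 0}

```text
time_s: 42.43
tcp_pos: [0.5357, -0.3888, 0.1257]
eef_rot: [179.9, -0.3, 179.8]
contact_force: [0.3, -0.0, -2.8]
gripper_width: 0.017
gripper_force: 45.0
```

```bash
python3 - <<'E'
from h import *
print(get_state()['tcp_pos'],get_state()['contact_force'])
c=cap('wrist'); P=cloud(c); Z=P[...,2]
m=((np.hypot(P[...,0]-.5365,P[...,1]+.39)<.06)&(Z>.04)&(Z<.0505)).astype(np.uint8)
k=max(cv2.findContours(m,0,2)[0],key=cv2.contourArea); print(cv2.minAreaRect((onplane(c,k[:,0],.048)[:,:2]*1000).astype(np.float32)))
E
```

```text
[ 0.53565859 -0.38882131  0.12566667] [ 0.2746036  -0.03738504 -2.76321201]
((529.997314453125, -392.6358337402344), (53.74168014526367, 65.58285522460938), 21.198942184448242)
```

Call:
apply_moves:
  targets:
    - {"dp": [0, -0.0005, -0.008], "yaw": 0}
    - {"dp": [0, -0.0005, -0.016], "yaw": 0}
    - {"dp": [0, -0.0005, -0.024], "yaw": 0}
    - {"dp": [0, -0.0005, -0.032], "yaw": 0}
    - {"dp": [0, -0.0005, -0.04], "yaw": 0}
    - {"dp": [0, -0.0005, -0.045], "yaw": 0}
    - {"dp": [0, -0.0005, -0.047], "yaw": 0}
    - {"dp": [0, -0.0005, -0.048], "yaw": 0}
    - {"dp": [0, -0.0005, -0.048], "yaw": 0}
    - {"dp": [0, -0.0005, -0.048], "yaw": 0}

```text
time_s: 43.32
tcp_pos: [0.5372, -0.3904, 0.0809]
eef_rot: [-180.0, 0.0, 179.8]
contact_force: [0.4, 0.5, -1.4]
gripper_width: 0.0175
gripper_force: 45.0
```

Call:
apply_moves:
  targets:
    - {"dp": [0, 0, -0.0005], "yaw": 0}
    - {"dp": [0, 0, -0.001], "yaw": 0}
    - {"dp": [0, 0, -0.001], "yaw": 0}
    - {"dp": [0, 0, -0.001], "yaw": 0}
    - {"dp": [0, 0, -0.001], "yaw": 0}

```text
time_s: 43.73
tcp_pos: [0.537, -0.3903, 0.0797]
eef_rot: [-180.0, 0.0, 179.8]
contact_force: [-0.4, -0.5, -2.0]
gripper_width: 0.0171
gripper_force: 45.0
```

Call:
apply_moves:
  targets:
    - {"dp": [0, 0, 0], "yaw": 0}
    - {"dp": [0, 0, 0], "yaw": 0}
    - {"dp": [0, 0, 0], "yaw": 0}
    - {"dp": [0, 0, 0], "yaw": 0}
    - {"dp": [0, 0, 0], "yaw": 0}
    - {"dp": [0, 0, 0.01], "yaw": 0}
    - {"dp": [0, 0, 0.03], "yaw": 0}
    - {"dp": [0, 0, 0.06], "yaw": 0}
    - {"dp": [0, 0, 0.1], "yaw": 0}
    - {"dp": [0, 0, 0.14], "yaw": 0}
    - {"dp": [0, 0, 0.182], "yaw": 0}
    - {"dp": [0, 0, 0.182], "yaw": 0}
    - {"dp": [0, 0, 0.182], "yaw": 0}
  grip: -0.1

```text
time_s: 44.82
tcp_pos: [0.5381, -0.391, 0.2662]
eef_rot: [-179.8, 0.4, 179.8]
contact_force: [0.9, 1.1, -0.2]
gripper_width: 0.0483
gripper_force: 0.0
```

```bash
python3 bal.py; python3 pun.py 2>/dev/null
```

```text
44.8167 [ 0.53813655 -0.39095657  0.2662307 ] 179.80887489975873
pan z 0.07958498763318675 1435
load z 0.08126678503828841 987
knob [0.609 0.05  0.148] 48
knob [0.567 0.056 0.149] 45
knob [0.527 0.059 0.148] 42
knob [0.485 0.062 0.148] 44
wrist cap 435 med [ 0.5361 -0.3898  0.1191] mid [ 0.537  -0.3902  0.1174] ext [0.019 0.018 0.009]
collar 795 med [ 0.5306 -0.3898  0.053 ] mid [ 0.5348 -0.3903  0.0534] ext [0.035 0.039 0.007]
shaft 160 med [ 0.5292 -0.3898  0.0861] mid [ 0.5317 -0.39    0.0827] ext [0.008 0.018 0.035]
((535.947509765625, -390.3758850097656), (65.87854766845703, 65.8128662109375), 21.15411376953125)
```

View pics/p_wrist.png

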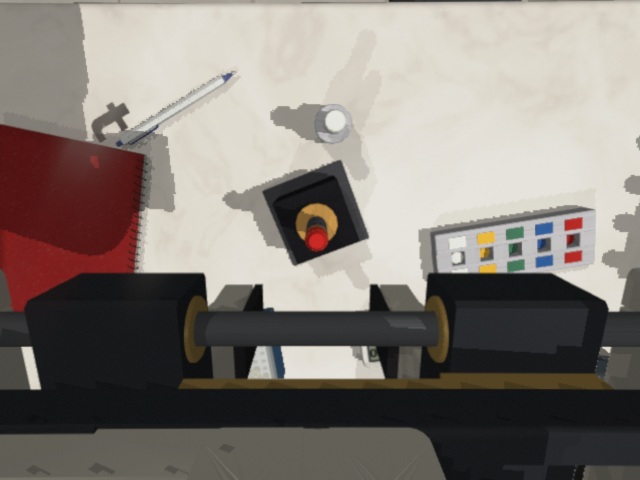

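The punch is back upright at (317,240) with its collar at 53 mm as before. White stands at (333,122), the four plugs are sunk and the balance is level. Handing in.

```bash
python3 -c "
from plant import r
print(r.close_job())"
```

```text
the job is handed in; nothing more can be done
None
```

The job is handed in: the red, blue, yellow and green weights hold the balance level to within about 1 mm, their four plugs are sunk, white is untouched, and the punch is back in its holder; no verdict came back.

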